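Book parts bins out to the current job and set them in its kit tray

ROBOT

A 6-joint arm with a two-finger parallel gripper is mounted at the origin on the work surface. World frame = base frame: x ahead of the robot, y to its left, z up, the work surface at z = 0. Lengths are in m, angles in rad, forces in N, time in s.
With the tool pointing down it reaches from about 0.275 to 0.775 m from the base axis. Payload 14.6 kg.
Tool frame: the origin (TCP) lies midway between the tips of the shut fingers; the grasp point (between the pads) lies 19 mm behind it; x points along the fingers, y is the direction in which the jaws open and shut, and the axes are right-handed (so a half turn about x gives the same grasp; the last joint's range is limited). The gripper opens to 85 mm and grips with 20 to 120 N. Pads are 22 mm wide; open, the fingers measure 114 mm over their backs; the gripper's body (76 mm by 85 mm) begins 54 mm behind the grasp point. The pads swing forward as they close: fully open they stand 13 mm farther back than shut.
Start: joints at [1.183, 0.263, -0.048, 1.259, 0, 1.415], TCP at [0.121, 0.511, 0.207] pointing down, gripper open.
Joint ranges: [-2.65, 2.65], [-0.89, 1.7], [-1.18, 1.37], [-2.13, 2.11], [-1.35, 1.29], [-3.14, 3.14]. Speed limits (rad/s): [1.89, 1.89, 2.57, 2.79, 3.14, 3.14].

INTERFACE

Orientations are given as a rotation vector (axis times angle).
In Python, from station import env gives the robot as it stands.
- The arm moves only by the tool send_rows, never from a script. Its argument "rows" is a list of rows, each a list of 3 entries, a list of its own where there are three numbers: the shift along the tool's x, y, z in mm, then the turn, a rotation vector about the tool's x, y, z in degrees, then the opening, from 0 (shut) to 1 (fully open). In form: [[[dx, dy, dz], [rx, ry, rz], fingers], ...]. A call has 1 to 12 rows; each row shifts and turns the commanded pose from where the row before left it, along the tool's axes as they then stand; what a row does not reach is not made up. A row lasts 1/10 s, in which the tool goes at most 50 mm and 8.59 degrees, less where a joint would pass 70% of its speed; a pose out of reach is approached as far as the arm can. A call with a gripper value outside its range is refused whole. The fingers move at their own pace and stop on an object; "newtons" is the grip in N (left out, the last holds). Time passes only in rows, so rows that do not move let the fingers close. It gives the time, the measured TCP pose, the force and the opening at its end, in the units of the state.
- env.get_obs(): the state, without advancing time (a new reading comes with each control period).
- env.capture(name): name is "scene" or "top" or "wrist"; returns a dict with "image" (480x640x3 uint8, blue, green, red), "camera_matrix" (3x3 intrinsics, pixels), "R" (3x3) and "t" (3): a world point X has camera coordinates R X + t. Camera axes: x right, y down, z forward; pixel columns grow to the right and rows downward; lengths in m; the calibration is good to about 2 mm. A picture is of the moment at which its call begins. There is no depth.
- env.finish_job(): hands the job in, once; it reports no verdict.
The state is a dict: "time_s": time; "qpos": joint angles; "qvel": joint speeds; "effort": joint torques, N m; "tool_pos": TCP position; "eef_rot": TCP orientation; "ft_force": force on the tool from outside, world axes, zero at the start; "ft_torque": the same for the moment, N m; "finger_gap": finger opening in m.
Only numpy, scipy, OpenCV 4.12 (cv2) and the standard library are available. Lean on these libraries where they do the work, as an engineer would, in place of code of your own. Each camera call takes 0.05 s, during which the arm holds its last target.

TASK

Two coloured job cards stand on the bench; the one on the blue mat is the job in progress. Take the scanner from its charging cup and scan the label of that card, then the label of every parts bin, one after another from the robot's left to its right: each time hold the window square to the label, about 7 cm from it and pointing at its middle, and keep still for two seconds. Put the scanner back upright in its cup and set all the bins flat in the kit tray of that card's colour, leaving everything else on the bench alone.

Things in the scene. Friction and masses are not known exactly. Their poses are not given: they have to be found in the camera images.
- scanner: cordless stick scanner, loose, 0.14 kg: white handle 26 x 28 mm (x, y) from 50 to 150 mm behind the window, orange trigger on its -x side, black head 32 x 36 mm with the dark red window in its end face. Origin: centre of the window; z runs from window to tail, so it looks along -z. It starts upright in its charger, window down
- scan_point (a point): the scanner's reading point: 70 mm straight ahead of the middle of its window (scanner frame 0, 0, -0.07)
- charger: grey charging cup, fixed: base 75 x 80 x 12 mm, on it an upright cup open at the top, inside 38 x 42 mm (x, y), rim 56 mm above the bench. Origin: centre of its underside. The scanner stands in it with its window face on the cup's floor, 12 mm above the bench, the axes of both parallel (either way round)
- work_mat: flat blue work mat, 170 x 150 mm, 3 mm thick, with a half-built green circuit board at its far side; fixed, look only. The card of the job in progress stands on its near part, 30 mm nearer than its origin (its centre)
- paper_pad: flat white paper pad, 170 x 150 mm, 3 mm thick; fixed, look only. The card of the waiting job stands on it
- card_red_label (a point): centre of the white code label (44 x 40 mm) on the red job card, 36 mm above the bench. The card, 92 mm wide, lies on a small fixed aluminium stand 62 mm deep and about 60 high, sloped towards the robot, on the blue work mat or on the white pad. The point's z axis points out of the label, square to it: 35 degrees from vertical towards the robot
- card_yellow_label (a point): centre of the white code label (44 x 40 mm) on the yellow job card, 36 mm above the bench. The card, 92 mm wide, lies on a small fixed aluminium stand 62 mm deep and about 60 high, sloped towards the robot, on the blue work mat or on the white pad. The point's z axis points out of the label, square to it: 35 degrees from vertical towards the robot
- bin_a: grey open parts bin of blue capacitors, loose, about 0.12 kg, may be absent (None); 90 mm deep (x), 50 wide (y), label slope at its -x end. Origin: centre of its underside, z up. Its side walls (50 mm apart, 50 high from x = -13 to 45 mm) can be gripped across from above. It starts facing roughly the robot; bins a, b, c, d stand in this order from left (+y) to right
- bin_b: grey open parts bin of red LEDs, loose, about 0.12 kg, may be absent (None); 90 mm deep (x), 50 wide (y), label slope at its -x end. Origin: centre of its underside, z up. Its side walls (50 mm apart, 50 high from x = -13 to 45 mm) can be gripped across from above. It starts facing roughly the robot; bins a, b, c, d stand in this order from left (+y) to right
- bin_c: grey open parts bin of green terminal blocks, loose, about 0.12 kg, may be absent (None); 90 mm deep (x), 50 wide (y), label slope at its -x end. Origin: centre of its underside, z up. Its side walls (50 mm apart, 50 high from x = -13 to 45 mm) can be gripped across from above. It starts facing roughly the robot; bins a, b, c, d stand in this order from left (+y) to right
- bin_d: grey open parts bin of black chips, loose, about 0.12 kg, may be absent (None); 90 mm deep (x), 50 wide (y), label slope at its -x end. Origin: centre of its underside, z up. Its side walls (50 mm apart, 50 high from x = -13 to 45 mm) can be gripped across from above. It starts facing roughly the robot; bins a, b, c, d stand in this order from left (+y) to right
- bin_a_label (a point): centre of the white code label (44 x 38 mm) on the sloped front of bin_a, 33.5 mm above its underside and 26.5 mm in front of its origin; the point's z axis points out of the label, square to it: 35 degrees from vertical towards the bin's front (None if the bin is absent)
- bin_b_label (a point): centre of the white code label (44 x 38 mm) on the sloped front of bin_b, 33.5 mm above its underside and 26.5 mm in front of its origin; the point's z axis points out of the label, square to it: 35 degrees from vertical towards the bin's front (None if the bin is absent)
- bin_c_label (a point): centre of the white code label (44 x 38 mm) on the sloped front of bin_c, 33.5 mm above its underside and 26.5 mm in front of its origin; the point's z axis points out of the label, square to it: 35 degrees from vertical towards the bin's front (None if the bin is absent)
- bin_d_label (a point): centre of the white code label (44 x 38 mm) on the sloped front of bin_d, 33.5 mm above its underside and 26.5 mm in front of its origin; the point's z axis points out of the label, square to it: 35 degrees from vertical towards the bin's front (None if the bin is absent)
- tray_red: red kit tray, fixed, empty at the start: inside 240 x 190 mm (x, y), floor 4 mm and rim 14 mm above the bench. Origin: centre of its underside; room for four bins in two rows of two (bin centres at +-60 mm in x and +-47 mm in y of the tray, bins parallel to its x)
- tray_yellow: yellow kit tray, fixed, empty at the start: inside 240 x 190 mm (x, y), floor 4 mm and rim 14 mm above the bench. Origin: centre of its underside; room for four bins in two rows of two (bin centres at +-60 mm in x and +-47 mm in y of the tray, bins parallel to its x)
- solder_spool: bystander: metal solder spool, 54 mm diameter, 50 high; leave it alone
- mug: bystander: blue mug, 76 mm diameter, 90 high; leave it alone
- multimeter: bystander: yellow handheld multimeter lying flat, 150 x 75 x 34 mm; leave it alone
- screwdriver: bystander: red-handled screwdriver lying flat; leave it alone
- pliers: bystander: blue-handled pliers lying flat, about 140 mm long; leave it alone
- tape_roll: bystander: roll of black tape lying flat, 56 mm diameter, 19 high; leave it alone
- flux_jar: bystander: small amber jar, 44 mm diameter, 55 high; leave it alone
Things that resemble listed ones, but are neither listed nor needed, are in the scene too. What is shaped like the bin_d but purple is not meant.

How it is judged:
On the way, in this order (a step that is already met when the one before it is completed fails the run):
1. the card on the blue mat is scanned (((horizontal distance between card_red_label and work_mat below 0.08 m and distance between scan_point and card_red_label below 0.02 m and angle between the z axis of scanner and the z axis of card_red_label, either way round below 0.3 rad and z of scanner in the frame of card_red_label above 0.03 m) or (horizontal distance between card_yellow_label and work_mat below 0.08 m and distance between scan_point and card_yellow_label below 0.02 m and angle between the z axis of scanner and the z axis of card_yellow_label, either way round below 0.3 rad and z of scanner in the frame of card_yellow_label above 0.03 m))), for 1.5 s.
2. bin_a (number 1 of the row from the left) is scanned, if present (distance between scan_point and bin_a_label below 0.02 m and angle between the z axis of scanner and the z axis of bin_a_label, either way round below 0.3 rad and z of scanner in the frame of bin_a_label above 0.03 m), for 1.5 s.
3. bin_b (number 2 of the row from the left) is scanned, if present (distance between scan_point and bin_b_label below 0.02 m and angle between the z axis of scanner and the z axis of bin_b_label, either way round below 0.3 rad and z of scanner in the frame of bin_b_label above 0.03 m), for 1.5 s.
4. bin_c (number 3 of the row from the left) is scanned, if present (distance between scan_point and bin_c_label below 0.02 m and angle between the z axis of scanner and the z axis of bin_c_label, either way round below 0.3 rad and z of scanner in the frame of bin_c_label above 0.03 m), for 1.5 s.
5. bin_d (number 4 of the row from the left) is scanned, if present (distance between scan_point and bin_d_label below 0.02 m and angle between the z axis of scanner and the z axis of bin_d_label, either way round below 0.3 rad and z of scanner in the frame of bin_d_label above 0.03 m), for 1.5 s.
At the end, for the whole second after the job is handed in: card on blue mat, then each present bin left to right, scanned (reading point within 20 mm of label centre, 0.3 rad of square, for 1.5 s); scanner upright (0.2 rad) on its cup's floor within 12 mm of its middle; every present bin flat and still on the floor of the tray of that card's colour (horizontal distance between scanner and charger below 0.012 m and z of scanner in the frame of charger below 0.018 m and angle between scanner's own z axis and vertical below 0.2 rad and linear speed of scanner below 0.03 m/s and ((horizontal distance between card_red_label and work_mat below 0.08 m and (x of bin_a in the frame of tray_red between -0.1 and 0.1 m and y of bin_a in the frame of tray_red between -0.09 and 0.09 m and z of bin_a in the frame of tray_red between 0 and 0.009 m and angle between bin_a's own z axis and vertical below 0.1 rad and linear speed of bin_a below 0.03 m/s) and (x of bin_b in the frame of tray_red between -0.1 and 0.1 m and y of bin_b in the frame of tray_red between -0.09 and 0.09 m and z of bin_b in the frame of tray_red between 0 and 0.009 m and angle between bin_b's own z axis and vertical below 0.1 rad and linear speed of bin_b below 0.03 m/s) and (x of bin_c in the frame of tray_red between -0.1 and 0.1 m and y of bin_c in the frame of tray_red between -0.09 and 0.09 m and z of bin_c in the frame of tray_red between 0 and 0.009 m and angle between bin_c's own z axis and vertical below 0.1 rad and linear speed of bin_c below 0.03 m/s) and (x of bin_d in the frame of tray_red between -0.1 and 0.1 m and y of bin_d in the frame of tray_red between -0.09 and 0.09 m and z of bin_d in the frame of tray_red between 0 and 0.009 m and angle between bin_d's own z axis and vertical below 0.1 rad and linear speed of bin_d below 0.03 m/s)) or (horizontal distance between card_yellow_label and work_mat below 0.08 m and (x of bin_a in the frame of tray_yellow between -0.1 and 0.1 m and y of bin_a in the frame of tray_yellow between -0.09 and 0.09 m and z of bin_a in the frame of tray_yellow between 0 and 0.009 m and angle between bin_a's own z axis and vertical below 0.1 rad and linear speed of bin_a below 0.03 m/s) and (x of bin_b in the frame of tray_yellow between -0.1 and 0.1 m and y of bin_b in the frame of tray_yellow between -0.09 and 0.09 m and z of bin_b in the frame of tray_yellow between 0 and 0.009 m and angle between bin_b's own z axis and vertical below 0.1 rad and linear speed of bin_b below 0.03 m/s) and (x of bin_c in the frame of tray_yellow between -0.1 and 0.1 m and y of bin_c in the frame of tray_yellow between -0.09 and 0.09 m and z of bin_c in the frame of tray_yellow between 0 and 0.009 m and angle between bin_c's own z axis and vertical below 0.1 rad and linear speed of bin_c below 0.03 m/s) and (x of bin_d in the frame of tray_yellow between -0.1 and 0.1 m and y of bin_d in the frame of tray_yellow between -0.09 and 0.09 m and z of bin_d in the frame of tray_yellow between 0 and 0.009 m and angle between bin_d's own z axis and vertical below 0.1 rad and linear speed of bin_d below 0.03 m/s)))); the robot touches nothing.
It fails at once if one of the other things on the bench is pushed more than 3 cm (distance of any of solder_spool, mug, multimeter, screwdriver, pliers, tape_roll, flux_jar from where it was at the start of the episode above 0.03 m).
Of bin_a, bin_b, bin_c, bin_d only 3 to 4 are there at a start; the rules pass over those that are not, and their reading is None.
At some moment in a run one of bin_a, bin_b, bin_c, bin_d may be knocked a few centimetres aside while the robot is not near it.
It also fails if it takes over 210 s, if anything falls off the work surface, if the arm or the gripper's body presses on something with over 40 N, if the wrist force passes 120 N, or if a joint passes its speed limit or range.

## Working session

There is one attempt and no reset: what is moved stays moved. The work goes in short steps, Python scripts to look and compute and a tool call to move; the robot and the scene stay as the last step left them, time stands still between calls to the robot, and variables do not carry over. Pictures are saved under pics/ and viewed, and the job is handed in when it is done.

Besides the shell and the picture viewer there is one more tool, called as a command line: name --argument value ..., lists and objects as JSON in quotes. send_rows: Moves the arm, as the interface text tells. Its arguments: {"type":"object","properties":{"rows":{"type":"array"},"newtons":{"type":"number"}},"required":["rows"]}

```bash
ls; mkdir -p pics; python3 - <<'E'
from station import env
import cv2
print(env.get_obs())
for n in ["scene","top","wrist"]:
    c=env.capture(n); cv2.imwrite(f"pics/{n}0.png",c["image"]); print(n,c["camera_matrix"].round(1).tolist(),c["R"].round(4).tolist(),c["t"].round(4).tolist())
E
```

```text
pics
{'time_s': 0.0, 'qpos': array([ 1.18275484e+00,  2.63512774e-01, -4.89468231e-02,  1.25939666e+00,
        3.42664699e-05,  1.41551444e+00]), 'qvel': array([ 0.000951  , -0.0002164 , -0.00013486, -0.00051874, -0.00013858,
       -0.00130858]), 'effort': array([ 6.80434277e-04, -6.37626100e+01,  3.84574807e+01,  1.34951680e-02,
       -9.86660984e-05, -1.00461327e-05]), 'tool_pos': array([0.12096772, 0.51056221, 0.20652675]), 'eef_rot': array([ 0.18194617,  1.56337843, -0.18353862]), 'ft_force': array([-0.10291475,  0.39543785,  0.13423136]), 'ft_torque': array([0.02798018, 0.02169943, 0.02330488]), 'finger_gap': 0.08524320807259073}
scene [[450.4, 0.0, 315.9], [0.0, 450.4, 239.2], [0.0, 0.0, 1.0]] [[-0.1385, 0.9902, -0.0156], [0.6928, 0.0856, -0.716], [-0.7077, -0.11, -0.6979]] [0.1011, -0.366, 1.4265]
top [[560.6, 0.0, 317.2], [0.0, 560.6, 230.4], [0.0, 0.0, 1.0]] [[0.0032, -0.9996, 0.027], [-0.9806, -0.0084, -0.1958], [0.1959, -0.0259, -0.9803]] [-0.0358, 0.5203, 1.2487]
wrist [[419.6, 0.0, 324.3], [0.0, 419.6, 240.7], [0.0, 0.0, 1.0]] [[0.2302, 0.9731, -0.0013], [0.9259, -0.2186, 0.308], [0.2994, -0.0721, -0.9514]] [-0.5251, -0.0405, 0.3807]
```

View pics/scene0.png

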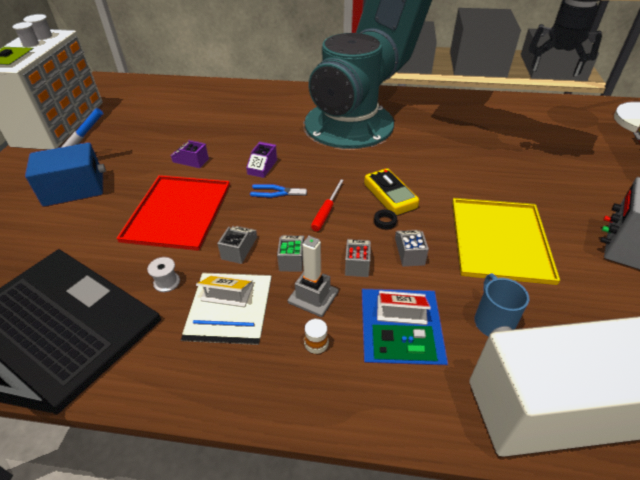

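View pics/top0.png

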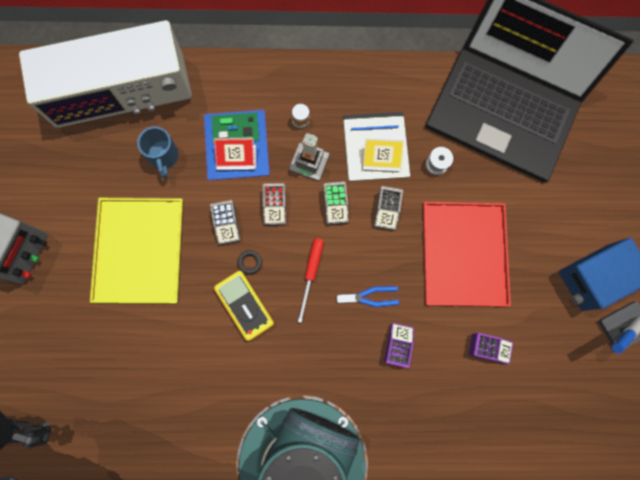

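View pics/wrist0.png

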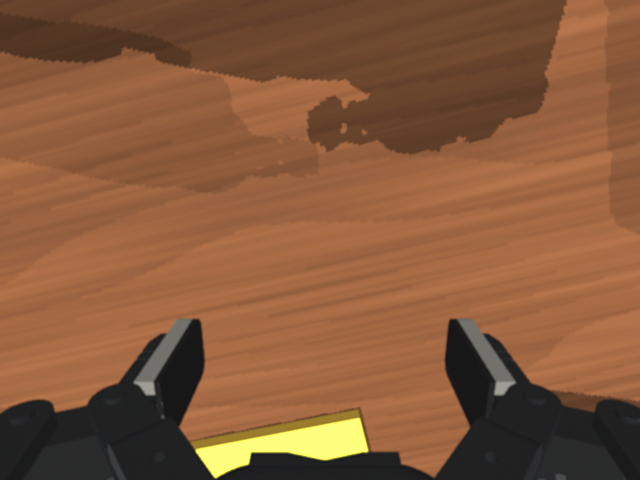

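```bash
python3 - <<'E'
import cv2
im=cv2.imread("pics/top0.png")
c=im[95:255,200:460]; cv2.imwrite("pics/topz.png",cv2.resize(c,None,fx=3,fy=3,interpolation=cv2.INTER_CUBIC))
im=cv2.imread("pics/scene0.png")
c=im[205:365,180:450]; cv2.imwrite("pics/scz.png",cv2.resize(c,None,fx=2.9,fy=2.9,interpolation=cv2.INTER_CUBIC))
E
```

```text
(no output)
```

View pics/topz.png

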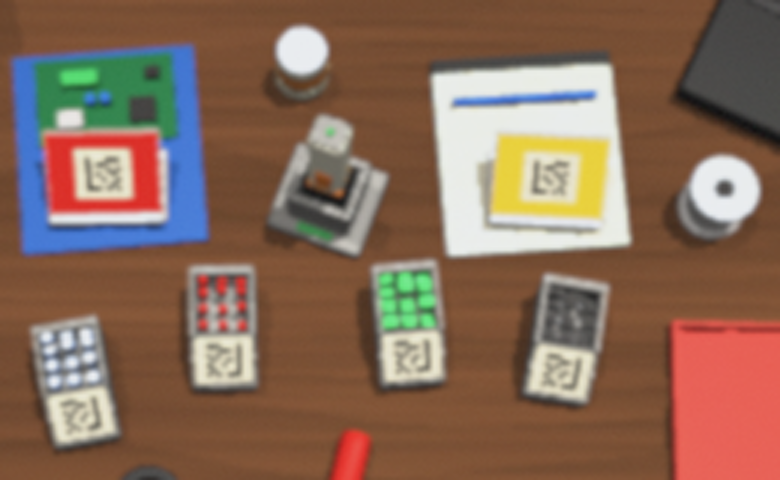

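View pics/scz.png

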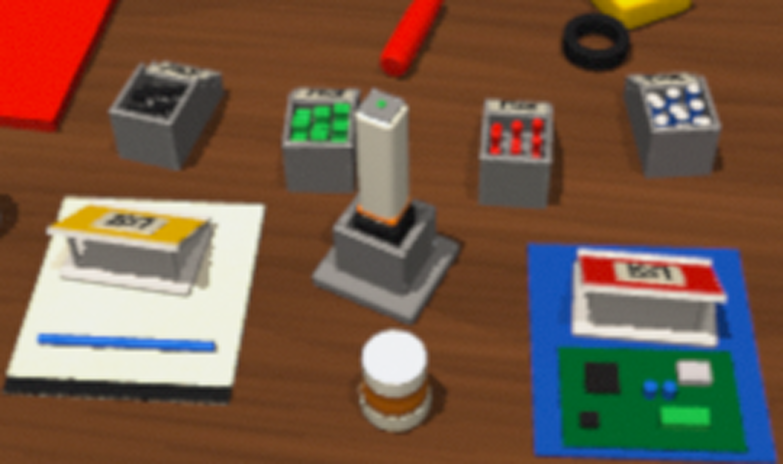

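```bash
cat > h.py <<'E'
import numpy as np, cv2, time
from scipy.optimize import least_squares
from scipy.spatial.transform import Rotation as Ro
def proj(c,X):
    X=np.atleast_2d(X); p=X@c["R"].T+c["t"]; p=p@c["camera_matrix"].T; return p[:,:2]/p[:,2:]
def ray(c,uv,z):
    d=c["R"].T@np.linalg.inv(c["camera_matrix"])@np.array([uv[0],uv[1],1.]); C=-c["R"].T@c["t"]
    return C+d*(z-C[2])/d[2]
s35,c35=np.sin(np.radians(35)),np.cos(np.radians(35))
def quad(cx,cz,w,h): # label corners, local
    return np.array([[cx+a*h/2*c35,b*w/2,cz+a*h/2*s35] for a,b in [(1,1),(1,-1),(-1,-1),(-1,1)]])
BIN=quad(-.0265,.0335,.044,.038); CARD=quad(0,.036,.044,.040)
def place(P,x,y,yaw,z0=0):
    c,s=np.cos(yaw),np.sin(yaw); return P@np.array([[c,-s,0],[s,c,0],[0,0,1]]).T+[x,y,z0]
def fitlabel(c,guess_uv,model,z0=0,dbg=None,r=22):
    """find the cream label blob near guess pixel and fit x,y,yaw of the model"""
    im=c["image"]; u,v=map(int,guess_uv); F=6
    x0,y0=u-r,v-r
    crop=cv2.resize(im[y0:y0+2*r,x0:x0+2*r],None,fx=F,fy=F,interpolation=cv2.INTER_CUBIC)
    hsv=cv2.cvtColor(crop,cv2.COLOR_BGR2HSV)
    m=((hsv[...,2]>165)&(hsv[...,1]<85)&(hsv[...,1]>22)).astype(np.uint8)*255
    m=cv2.morphologyEx(m,cv2.MORPH_OPEN,np.ones((7,7)))
    m=cv2.morphologyEx(m,cv2.MORPH_CLOSE,np.ones((37,37)))
    cs,_=cv2.findContours(m,cv2.RETR_EXTERNAL,cv2.CHAIN_APPROX_NONE)
    k=max(cs,key=lambda q:cv2.contourArea(q)-20*np.linalg.norm(q.mean((0,1))-r*F))
    box=cv2.boxPoints(cv2.minAreaRect(cv2.convexHull(k)))
    if dbg:
        cv2.drawContours(crop,[box.astype(int)],-1,(255,0,255),1); cv2.drawContours(crop,[k],-1,(0,255,0),1); cv2.imwrite(dbg,crop)
    uvb=(box+.5)/F-.5+[x0,y0]
    M=uvb.mean(0); best=None
    for k in range(4):
        q=np.roll(uvb,k,0)
        for q in (q,q[::-1]):
            f=lambda p:(proj(c,place(model,*p,z0))-q).ravel()
            X=ray(c,M,.035)
            s=least_squares(f,[X[0],X[1],0])
            if best is None or s.cost<best.cost: best=s
    yaw=(best.x[2]+np.pi)%(2*np.pi)-np.pi
    return best.x[0],best.x[1],yaw,best.cost
BINUV={"a":(228,233),"b":(275,216),"c":(337,214),"d":(387,219)}
E
python3 - <<'E'
from station import env
from h import *
c=env.capture("top")
for k,uv in BINUV.items(): print(k,np.round(fitlabel(c,uv,BIN,dbg=f"pics/l{k}.png"),4))
for k,uv in dict(red=(235,153),yel=(383,154)).items(): print(k,np.round(fitlabel(c,uv,CARD,dbg=f"pics/l{k}.png"),4))
import cv2
cv2.imwrite("pics/lab.png",np.hstack([cv2.imread(f"pics/l{k}.png")[:,:][:264,:260] for k in ["a","b","c"]]))
cv2.imwrite("pics/lab2.png",np.hstack([cv2.imread(f"pics/l{k}.png")[:,:][:264,:260] for k in ["d","red","yel"]]))
z=lambda u,v,h:ray(c,(200+u/3,95+v/3),h).round(4)
print("charger base",z(268,225,.012),z(360,255,.012),z(388,172,.012))
print("tail corners",z(313,120,.162),z(325,152,.162), z(352,143,.162),z(340,114,.162),"ctr",z(332,132,.162))
for n,uv in dict(tl=(425,204),tr=(506,204),br=(508,304),bl=(427,304)).items(): print(n,ray(c,uv,.014).round(3))
print("mat",[ray(c,uv,.003).round(3) for uv in [(205,113),(266,110),(269,174),(207,179)]])
E
```

```text
a [  0.5286   0.2087   1.8041 121.4775]
b [ 0.5756  0.0955  1.6197 85.6901]
c [ 0.5933 -0.0771  0.1161  5.5973]
d [ 0.5806 -0.202  -0.1469  3.8421]
red [ 7.21500e-01  1.74600e-01 -1.70000e-03  4.15827e+01]
yel [ 0.7143 -0.1919 -0.0472  0.3169]
charger base [0.6783 0.0348 0.012 ] [ 0.6537 -0.0402  0.012 ] [ 0.7247 -0.063   0.012 ]
tail corners [ 0.7116 -0.0009  0.162 ] [ 0.6871 -0.0098  0.162 ] [ 0.6942 -0.0294  0.162 ] [ 0.7165 -0.0206  0.162 ] ctr [ 0.7025 -0.0148  0.162 ]
tl [ 0.596 -0.295  0.014]
tr [ 0.598 -0.493  0.014]
br [ 0.356 -0.483  0.014]
bl [ 0.355 -0.291  0.014]
mat [array([0.827, 0.248, 0.003]), array([0.837, 0.096, 0.003]), array([0.67 , 0.085, 0.003]), array([0.656, 0.235, 0.003])]
```

```bash
python3 -c "
import cv2,numpy as np
cv2.imwrite('pics/labs.png',np.vstack([cv2.imread('pics/lab.png'),cv2.imread('pics/lab2.png')]))"
```

```text
(no output)
```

View pics/labs.png

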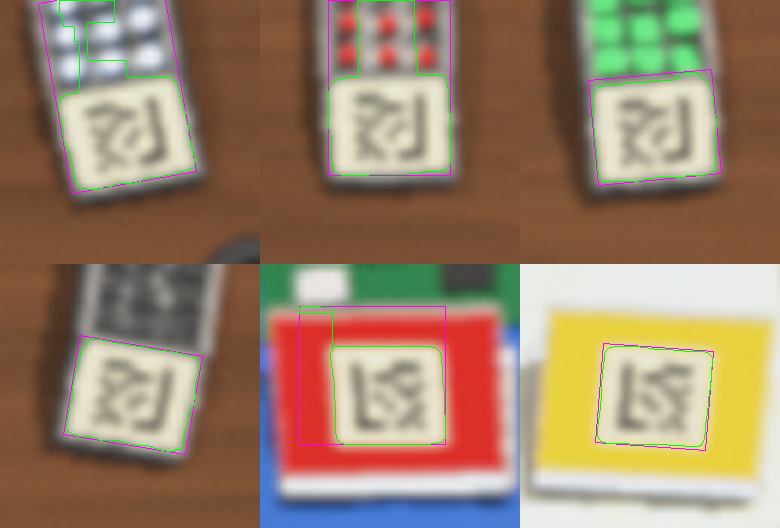

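```bash
cat >> h.py <<'E'
def labelmask(crop):
    b,g,r=[crop[...,i].astype(int) for i in range(3)]
    m=((r>165)&(r-b>18)&(r-b<75)&(abs(r-g)<30)).astype(np.uint8)*255
    m=cv2.morphologyEx(m,cv2.MORPH_CLOSE,np.ones((21,21)))
    return cv2.morphologyEx(m,cv2.MORPH_OPEN,np.ones((45,45)))
def fitlabel(c,guess_uv,model,z0=0,dbg=None,r=24):
    im=c["image"]; u,v=map(int,guess_uv); F=6
    x0,y0=u-r,v-r
    crop=cv2.resize(im[y0:y0+2*r,x0:x0+2*r],None,fx=F,fy=F,interpolation=cv2.INTER_CUBIC)
    m=labelmask(crop)
    cs,_=cv2.findContours(m,cv2.RETR_EXTERNAL,cv2.CHAIN_APPROX_NONE)
    k=max(cs,key=lambda q:cv2.contourArea(q)-20*np.linalg.norm(q.mean((0,1))-r*F))
    box=cv2.boxPoints(cv2.minAreaRect(cv2.convexHull(k)))
    if dbg:
        cv2.drawContours(crop,[box.astype(int)],-1,(255,0,255),1); cv2.imwrite(dbg,crop)
    q0=(box+.5)/F-.5+[x0,y0]; X=ray(c,q0.mean(0),.035); best=None
    for k in range(4):
        for q in (np.roll(q0,k,0),np.roll(q0,k,0)[::-1]):
            s=least_squares(lambda p:(proj(c,place(model,*p,z0))-q).ravel(),[X[0],X[1],0])
            if abs(s.x[2])<1 and (best is None or s.cost<best.cost): best=s
    return *best.x,best.cost
def Rof(o): return Ro.from_rotvec(o["eef_rot"]).as_matrix()
def toolR(ax,yd):
    """tool x along ax, tool y as near yd as possible"""
    x=np.array(ax,float);x/=np.linalg.norm(x); y=np.array(yd,float); y-=x*(x@y); y/=np.linalg.norm(y)
    return np.column_stack([x,y,np.cross(x,y)])
def plan(o,p1,R1,fing,v=35,w=8,n=None):
    """straight-line rows from state o to pose p1,R1 -> prints rows (tool axes, mm, deg)"""
    p0=o["tool_pos"];R0=Rof(o) if isinstance(o,dict) and "eef_rot" in o else o["R"]
    rv=Ro.from_matrix(R0.T@R1).as_rotvec(); d=np.linalg.norm(p1-p0)*1e3; a=np.degrees(np.linalg.norm(rv))
    n=n or max(1,int(np.ceil(max(d/v,a/w)))); p=p0.copy(); R=R0.copy(); out=[]
    for i in range(n):
        tp=p0+(p1-p0)*(i+1)/n
        sh=np.round((R.T@(tp-p))*1e3,0); tw=np.round(np.degrees(rv)/n,1)
        if i==n-1: tw=np.round(np.degrees(Ro.from_matrix(R.T@R1).as_rotvec()),1)
        out.append([[int(k) for k in sh],[float(k) for k in tw],fing])
        p=p+R@sh/1e3; R=R@Ro.from_rotvec(np.radians(tw)).as_matrix()
    print(f"n={n} d={d:.0f} a={a:.0f}"); print(str(out).replace(" ",""))
    return dict(tool_pos=p,R=R)
CH=np.array([.7015,-.0141]); CHYAW=np.radians(-18)
YS=np.array([-np.sin(CHYAW),np.cos(CHYAW),0]) # scanner y
E
python3 - <<'E'
from station import env
from h import *
c=env.capture("top")
for k,uv in BINUV.items(): print(k,np.round(fitlabel(c,uv,BIN,dbg=f"pics/l{k}.png"),4))
for k,uv in dict(red=(235,153),yel=(383,154)).items(): print(k,np.round(fitlabel(c,uv,CARD,dbg=f"pics/l{k}.png"),4))
cv2.imwrite("pics/labs1.png",np.vstack([np.hstack([cv2.imread(f"pics/l{k}.png")[:288,:260] for k in g]) for g in (["a","b","c"],["d","red","yel"])]))
o=env.get_obs(); R=Rof(o); print(R.round(2)); print(o["qpos"].round(2))
for s in (1,-1):
    Rt=toolR([0,0,-1],s*YS); print(s,np.degrees(Ro.from_matrix(R.T@Rt).as_rotvec()).round(1))
E
```

```text
a [0.5426 0.1842 0.1818 2.3811]
b [0.5884 0.0689 0.0018 1.7228]
c [ 0.5926 -0.0795  0.0184  1.7325]
d [ 0.581  -0.2017 -0.1284  2.8146]
red [ 0.7131  0.1673 -0.0133  0.923 ]
yel [ 0.7149 -0.192   0.0386  0.308 ]
[[-0.    0.23  0.97]
 [-0.    0.97 -0.23]
 [-1.   -0.   -0.  ]]
[ 1.18  0.26 -0.05  1.26 -0.    1.42]
1 [ 4.7 -0.   0. ]
-1 [-175.3   -0.    -0. ]
```

View pics/labs1.png

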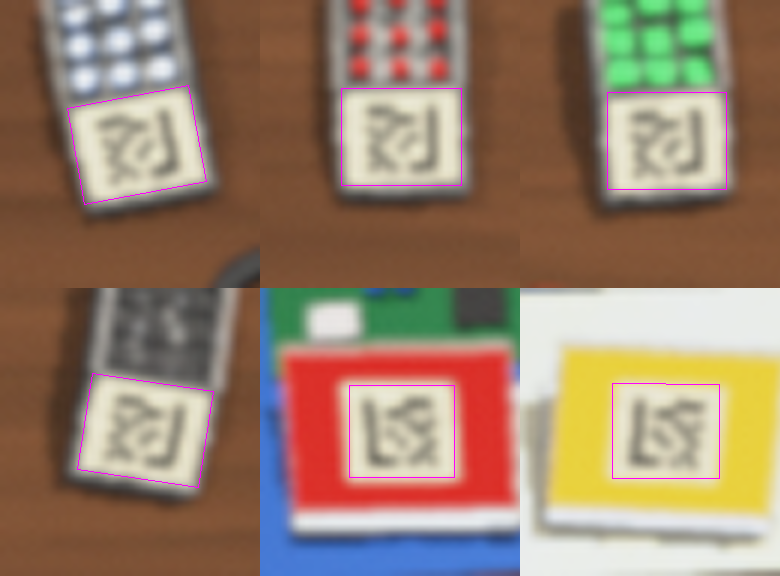

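```bash
sed -i 's/np.ones((45,45))/cv2.getStructuringElement(cv2.MORPH_ELLIPSE,(41,41))/' h.py; python3 - <<'E'
from station import env
from h import *
c=env.capture("top")
for k,uv in BINUV.items(): print(k,np.round(fitlabel(c,uv,BIN),4))
o=env.get_obs(); Rt=toolR([0,0,-1],YS)
plan(o,np.array([*CH,.235]),Rt,1,v=36)
E
```

```text
a [0.5427 0.1843 0.1906 2.6712]
b [0.5887 0.0699 0.0406 3.1941]
c [ 0.5927 -0.0771  0.1196  3.1537]
d [ 0.5809 -0.202  -0.1442  2.9832]
n=22 d=783 a=5
[[[-1,-17,31],[0.2,-0.0,0.0],1],[[-2,-17,31],[0.2,-0.0,0.0],1],[[-1,-17,32],[0.2,-0.0,0.0],1],[[-1,-17,31],[0.2,-0.0,0.0],1],[[-1,-17,31],[0.2,-0.0,0.0],1],[[-2,-16,32],[0.2,-0.0,0.0],1],[[-1,-17,31],[0.2,-0.0,0.0],1],[[-1,-16,32],[0.2,-0.0,0.0],1],[[-1,-16,32],[0.2,-0.0,0.0],1],[[-2,-16,31],[0.2,-0.0,0.0],1],[[-1,-16,32],[0.2,-0.0,0.0],1],[[-1,-16,32],[0.2,-0.0,0.0],1],[[-2,-16,32],[0.2,-0.0,0.0],1],[[-1,-16,32],[0.2,-0.0,0.0],1],[[-1,-15,32],[0.2,-0.0,0.0],1],[[-1,-16,32],[0.2,-0.0,0.0],1],[[-2,-15,32],[0.2,-0.0,0.0],1],[[-1,-16,32],[0.2,-0.0,0.0],1],[[-1,-15,32],[0.2,-0.0,0.0],1],[[-2,-15,32],[0.2,-0.0,0.0],1],[[-1,-15,33],[0.2,-0.0,0.0],1],[[-1,-14,32],[0.5,-0.0,0.0],1]]
```

send_rows --rows '[[[-3, -10, 20], [0, 0, 0], 1], [[-3, -17, 32], [0, 0, 0], 1], [[-3, -17, 32], [0.5, 0, 0], 1], [[-3, -17, 32], [0.5, 0, 0], 1], [[-3, -17, 32], [0.5, 0, 0], 1], [[-2, -17, 32], [0.5, 0, 0], 1], [[-2, -17, 32], [0.5, 0, 0], 1], [[-2, -17, 32], [0.5, 0, 0], 1], [[-2, -17, 32], [0.5, 0, 0], 1], [[-2, -17, 32], [0.5, 0, 0], 1], [[-2, -17, 32], [0.7, 0, 0], 1], [[-2, -17, 32], [0, 0, 0], 1]]'

```text
time_s: 1.5
tool_pos: [0.4288, 0.2216, 0.2361]
eef_rot: [0.248, 1.556, -0.247]
ft_force: [0.8, 1.0, 0.1]
finger_gap: 0.0856
```

```bash
python3 - <<'E'
from station import env
from h import *
o=env.get_obs(); Rt=toolR([0,0,-1],YS); print(o["tool_pos"],o["qpos"].round(2),o["time_s"])
plan(o,np.array([*CH,.235]),Rt,1,v=36)
E
```

```text
[0.42876446 0.22155805 0.23610427] [ 0.31  0.18 -0.08  1.31  0.    0.62] 1.5
n=11 d=360 a=0
[[[0,-13,30],[-0.0,0.0,-0.0],1],[[0,-12,30],[-0.0,0.0,-0.0],1],[[0,-13,31],[-0.0,0.0,-0.0],1],[[0,-13,30],[-0.0,0.0,-0.0],1],[[1,-12,30],[-0.0,0.0,-0.0],1],[[0,-13,30],[-0.0,0.0,-0.0],1],[[0,-13,31],[-0.0,0.0,-0.0],1],[[0,-12,30],[-0.0,0.0,-0.0],1],[[0,-13,30],[-0.0,0.0,-0.0],1],[[0,-13,30],[-0.0,0.0,-0.0],1],[[0,-12,30],[-0.1,0.0,-0.0],1]]
```

send_rows --rows '[[[0, -13, 31], [0, 0, 0], 1], [[0, -13, 31], [0, 0, 0], 1], [[0, -13, 31], [0, 0, 0], 1], [[0, -13, 31], [0, 0, 0], 1], [[0, -13, 31], [0, 0, 0], 1], [[0, -13, 31], [0, 0, 0], 1], [[0, -13, 31], [0, 0, 0], 1], [[0, -13, 31], [0, 0, 0], 1], [[0, -13, 31], [0, 0, 0], 1], [[0, -13, 31], [0, 0, 0], 1], [[0, -7, 15], [0, 0, 0], 1], [[0, 0, 0], [0, 0, 0], 1]]'

```text
time_s: 2.7
tool_pos: [0.6956, -0.0098, 0.2346]
eef_rot: [0.248, 1.558, -0.249]
ft_force: [0.5, 0.5, -0.2]
finger_gap: 0.0856
```

```bash
python3 - <<'E'
from station import env
from h import *
c=env.capture("wrist");cv2.imwrite("pics/w1.png",c["image"])
o=env.get_obs(); Rt=toolR([0,0,-1],YS); print(o["tool_pos"],o["qpos"].round(2),o["time_s"])
print("tail", proj(c,[[*CH,.162],[*CH,.056]]))
plan(o,np.array([*CH,.108]),Rt,1,v=25)
E
```

```text
[ 0.69481447 -0.00871872  0.23509526] [-0.13  0.58  0.55  1.54  0.    0.19] 2.75
tail [[319.52415475 253.9073181 ]
 [320.97031245 211.76634601]]
n=6 d=127 a=0
[[[21,-1,1],[-0.0,-0.0,0.0],1],[[21,0,2],[-0.0,-0.0,0.0],1],[[22,-1,1],[-0.0,-0.0,0.0],1],[[21,0,1],[-0.0,-0.0,0.0],1],[[21,-1,2],[-0.0,-0.0,0.0],1],[[21,0,1],[-0.1,-0.1,0.0],1]]
```

View pics/w1.png

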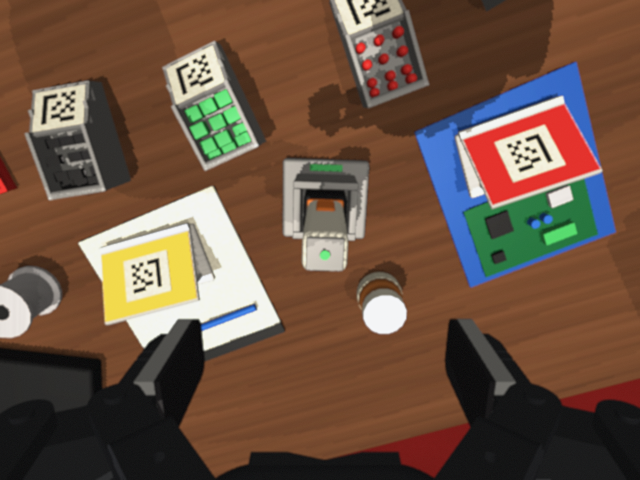

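send_rows --rows '[[[10, 0, 4], [0, 0, 0], 1], [[21, 0, 4], [0, 0, 0], 1], [[22, 0, 0], [0, 0, 0], 1], [[22, 0, 0], [0, 0, 0], 1], [[22, 0, 0], [0, 0, 0], 1], [[20, 0, 0], [0, 0, 0], 1], [[10, 0, 0], [0, 0, 0], 1], [[0, 0, 0], [0, 0, 0], 1]]'

```text
time_s: 3.55
tool_pos: [0.701, -0.0099, 0.1078]
eef_rot: [0.247, 1.559, -0.247]
ft_force: [0.7, 0.2, -0.0]
finger_gap: 0.0849
```

```bash
python3 - <<'E'
from station import env
from h import *
c=env.capture("wrist");cv2.imwrite("pics/w2.png",c["image"])
o=env.get_obs(); print(o["tool_pos"])
E
```

```text
[ 0.70165103 -0.0101051   0.10908021]
```

View pics/w2.png

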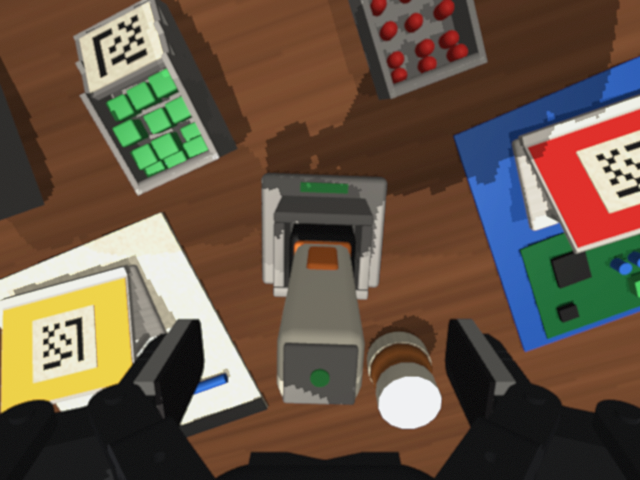

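send_rows --newtons 50 --rows '[[[0, 0, 0], [0, 0, 0], 0], [[0, 0, 0], [0, 0, 0], 0], [[0, 0, 0], [0, 0, 0], 0], [[0, 0, 0], [0, 0, 0], 0], [[0, 0, 0], [0, 0, 0], 0], [[0, 0, 0], [0, 0, 0], 0], [[0, 0, 0], [0, 0, 0], 0], [[0, 0, 0], [0, 0, 0], 0]]'

```text
time_s: 4.4
tool_pos: [0.7024, -0.0108, 0.1095]
eef_rot: [0.247, 1.556, -0.247]
ft_force: [-0.2, 0.2, 5.5]
finger_gap: 0.0274
```

```bash
python3 - <<'E'
from station import env
from h import *
c=env.capture("wrist");cv2.imwrite("pics/w3.png",c["image"])
o=env.get_obs(); print(o["tool_pos"],o["ft_force"],o["finger_gap"],o["qpos"].round(2))
E
```

```text
[ 0.7023842  -0.01075784  0.10951257] [-0.65103549 -0.03665784  5.76168579] 0.02736049457524279 [-0.13  0.61  0.26  1.22 -0.    0.18]
```

View pics/w3.png

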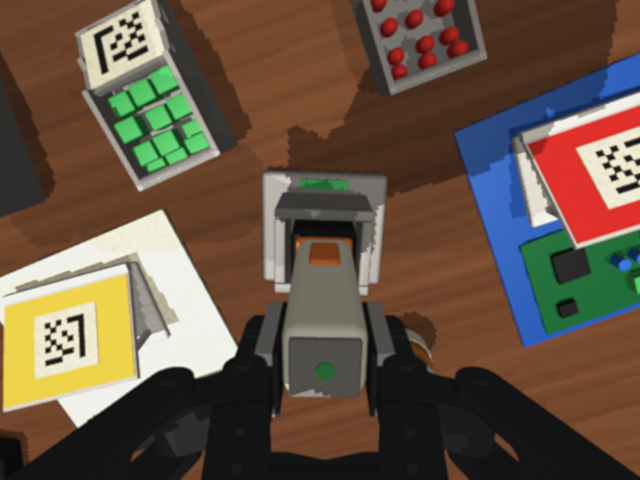

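```bash
cat >> h.py <<'E'
W=.0975
def scanpose(lab,yaw,w=W):
    n=np.array([-s35*np.cos(yaw),-s35*np.sin(yaw),c35])
    return lab+(.07+w)*n, toolR(-n,[-np.sin(yaw),np.cos(yaw),0])
def binlab(b): return place(np.array([[-.0265,0,.0335]]),b[0],b[1],b[2])[0]
E
python3 - <<'E'
from station import env
from h import *
c=env.capture("wrist"); print("tail xy",ray(c,(323,366),.162))
o=env.get_obs(); Rt=Rof(o)
s=plan(o,o["tool_pos"]+[0,0,.09],Rt,0,v=30)
p,R=scanpose(np.array([.7131,.1673,.036]),.05); print(p)
plan(s,p,R,0,v=35,w=7)
E
```

```text
tail xy [ 0.70250594 -0.01049506  0.162     ]
n=3 d=90 a=0
[[[-30,0,0],[0.0,0.0,0.0],0],[[-30,0,0],[0.0,0.0,0.0],0],[[-30,0,0],[0.0,0.0,0.0],0]]
[0.61714601 0.1624983  0.17320797]
n=6 d=195 a=41
[[[4,23,-22],[-3.4,-5.8,1.1],0],[[3,24,-22],[-3.4,-5.8,1.1],0],[[1,26,-20],[-3.4,-5.8,1.1],0],[[-1,26,-18],[-3.4,-5.8,1.1],0],[[-1,28,-17],[-3.4,-5.8,1.1],0],[[-3,29,-15],[-3.3,-5.5,0.9],0]]
```

send_rows --rows '[[[-15, 0, 0], [0, 0, 0], 0], [[-28, 0, 0], [0, 0, 0], 0], [[-28, 0, 0], [0, 0, 0], 0], [[-20, 0, 0], [0, 0, 0], 0], [[4, 23, -22], [-3.4, -5.8, 1.1], 0], [[3, 24, -22], [-3.4, -5.8, 1.1], 0], [[1, 26, -20], [-3.4, -5.8, 1.1], 0], [[-1, 26, -18], [-3.4, -5.8, 1.1], 0], [[-1, 28, -17], [-3.4, -5.8, 1.1], 0], [[-3, 29, -15], [-3.3, -5.5, 0.9], 0], [[0, 0, 0], [0, 0, 0], 0]]'

```text
time_s: 5.6
tool_pos: [0.617, 0.1569, 0.1727]
eef_rot: [-0.014, 1.0, 0.036]
ft_force: [-0.9, -0.0, -2.8]
finger_gap: 0.0274
```

```bash
python3 - <<'E'
from station import env
from h import *
c=env.capture("wrist"); cv2.imwrite("pics/w4.png",c["image"])
o=env.get_obs(); print(o["tool_pos"],o["finger_gap"],o["qpos"].round(2))
p,R=scanpose(np.array([.7131,.1673,.036]),.05); print(p)
plan(o,p,R,0,v=35,w=7)
E
```

```text
[0.62045573 0.15600281 0.17529727] 0.02674690177751936 [ 0.15  0.12 -0.53  0.35 -0.06  0.1 ]
[0.61714601 0.1624983  0.17320797]
n=1 d=8 a=2
[[[0,7,-4],[-0.9,-2.2,0.3],0]]
```

View pics/w4.png

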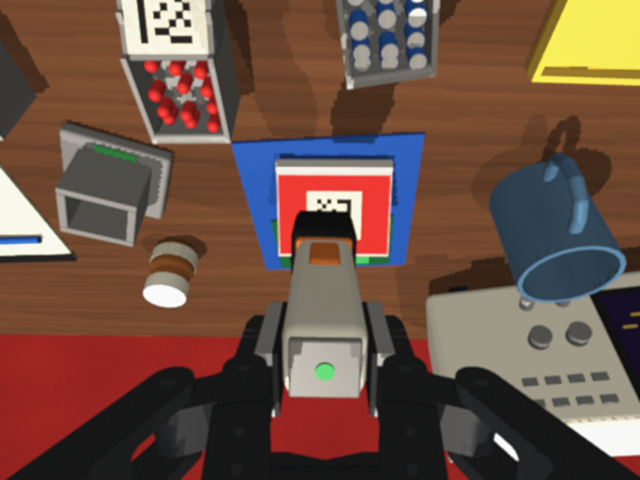

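send_rows --rows '[[[0, 6, -3], [-0.9, -2, 0.3], 0], [[0, 0, 0], [0, 0, 0], 0], [[0, 0, 0], [0, 0, 0], 0], [[0, 0, 0], [0, 0, 0], 0]]'

```text
time_s: 6.05
tool_pos: [0.6232, 0.1603, 0.1768]
eef_rot: [-0.021, 0.959, 0.043]
ft_force: [-0.5, 0.7, -1.1]
finger_gap: 0.0273
```

```bash
python3 - <<'E'
from station import env
from h import *
c=env.capture("wrist"); cv2.imwrite("pics/w5.png",c["image"])
o=env.get_obs(); print(o["tool_pos"],o["finger_gap"],o["qpos"].round(2))
R=Rof(o); sp=o["tool_pos"]+R[:,0]*(W+.07); print("scan point",sp, "axis deg from vert",np.degrees(np.arccos(-R[2,0])))
p,R=scanpose(np.array([.7131,.1673,.036]),.05)
plan(o,p,R,0)
print(proj(c,[[.7131,.1673,.036],sp]))
E
```

```text
[0.62304429 0.16034896 0.17666531] 0.027050712545266455 [ 0.16  0.11 -0.57  0.28 -0.06  0.09]
scan point [0.71906401 0.16493702 0.03949602] axis deg from vert 35.02306435978058
n=1 d=7 a=0
[[[0,2,-7],[-0.2,0.0,0.1],0]]
[[326.68874535 197.72569086]
 [323.44394827 205.78001771]]
```

View pics/w5.png

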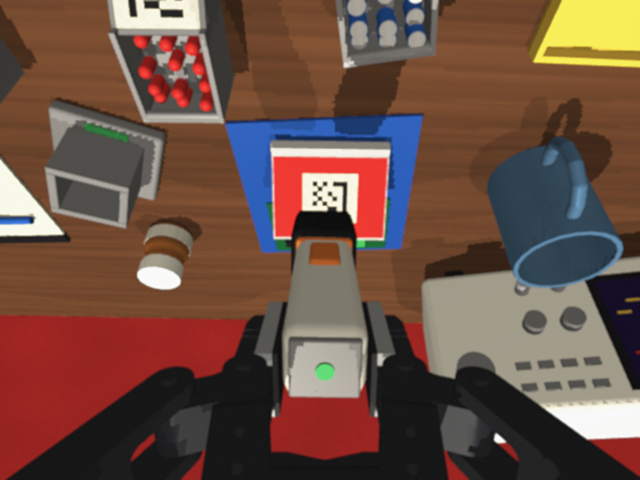

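send_rows --rows '[[[0, 2, -6], [0, 0, 0], 0], [[0, 0, 0], [0, 0, 0], 0], [[0, 0, 0], [0, 0, 0], 0], [[0, 0, 0], [0, 0, 0], 0], [[0, 0, 0], [0, 0, 0], 0], [[0, 0, 0], [0, 0, 0], 0], [[0, 0, 0], [0, 0, 0], 0], [[0, 0, 0], [0, 0, 0], 0], [[0, 0, 0], [0, 0, 0], 0], [[0, 0, 0], [0, 0, 0], 0], [[0, 0, 0], [0, 0, 0], 0], [[0, 0, 0], [0, 0, 0], 0]]'

```text
time_s: 7.3
tool_pos: [0.6172, 0.1625, 0.1729]
eef_rot: [-0.022, 0.959, 0.044]
ft_force: [-0.3, 0.8, -1.6]
finger_gap: 0.0277
```

send_rows --rows '[[[0, 0, 0], [0, 0, 0], 0], [[0, 0, 0], [0, 0, 0], 0], [[0, 0, 0], [0, 0, 0], 0], [[0, 0, 0], [0, 0, 0], 0], [[0, 0, 0], [0, 0, 0], 0], [[0, 0, 0], [0, 0, 0], 0], [[0, 0, 0], [0, 0, 0], 0], [[0, 0, 0], [0, 0, 0], 0], [[0, 0, 0], [0, 0, 0], 0], [[0, 0, 0], [0, 0, 0], 0]]'

```text
time_s: 8.3
tool_pos: [0.6172, 0.1625, 0.1729]
eef_rot: [-0.022, 0.959, 0.044]
ft_force: [-1.3, 0.2, -1.2]
finger_gap: 0.0276
```

```bash
cat >> h.py <<'E'
def bins(c,uv=BINUV):
    r={}
    for k,u in uv.items():
        try: r[k]=fitlabel(c,u,BIN); print(k,np.round(r[k],4))
        except Exception as e: print(k,e)
    return r
E
python3 - <<'E'
from station import env
from h import *
o=env.get_obs(); print(o["tool_pos"],o["finger_gap"],o["time_s"])
R=Rof(o); sp=o["tool_pos"]+R[:,0]*(W+.07); print("scan point",sp)
c=env.capture("top"); cv2.imwrite("pics/t2.png",c["image"])
b=bins(c); b["a"]=(.5427,.1843,.1906)
p,R=scanpose(binlab(b["a"]),b["a"][2]); print(p)
plan(o,p,R,0)
E
```

```text
[0.61722419 0.16250255 0.17290694] 0.027552870379517754 8.3
scan point [0.71327204 0.16715743 0.0357596 ]
a max() iterable argument is empty
b [0.5888 0.0692 0.0212 2.2542]
c [ 0.5926 -0.0773  0.1135  3.1114]
d [ 0.5809 -0.2018 -0.1386  2.9867]
[0.42234567 0.16107858 0.17070797]
n=6 d=195 a=8
[[[-18,1,-27],[-1.1,0.0,0.8],0],[[-19,2,-27],[-1.1,0.0,0.8],0],[[-18,3,-26],[-1.1,0.0,0.8],0],[[-18,4,-27],[-1.1,0.0,0.8],0],[[-18,4,-26],[-1.1,0.0,0.8],0],[[-18,5,-27],[-1.3,0.1,0.7],0]]
```

View pics/t2.png

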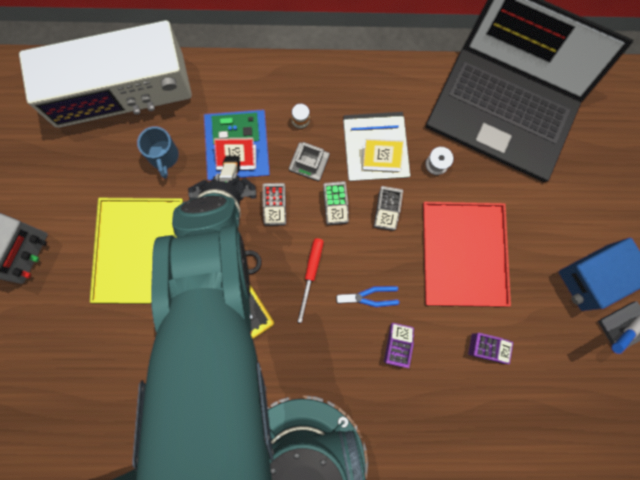

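send_rows --rows '[[[-18, 1, -27], [-1.1, 0, 0.8], 0], [[-19, 2, -27], [-1.1, 0, 0.8], 0], [[-18, 3, -26], [-1.1, 0, 0.8], 0], [[-18, 4, -27], [-1.1, 0, 0.8], 0], [[-18, 4, -26], [-1.1, 0, 0.8], 0], [[-18, 5, -27], [-1.3, 0.1, 0.7], 0], [[0, 0, 0], [0, 0, 0], 0], [[0, 0, 0], [0, 0, 0], 0]]'

```text
time_s: 9.15
tool_pos: [0.4227, 0.1609, 0.171]
eef_rot: [-0.092, 0.956, 0.176]
ft_force: [0.0, 0.1, -0.9]
finger_gap: 0.0272
```

```bash
cat > chk.py <<'E'
import sys
from station import env
from h import *
# usage: chk.py x y yaw pic
x,y,yaw=map(float,sys.argv[1:4])
c=env.capture("wrist"); cv2.imwrite(sys.argv[4],c["image"])
o=env.get_obs(); print(o["tool_pos"],o["finger_gap"],o["time_s"],o["qpos"].round(2))
R=Rof(o); sp=o["tool_pos"]+R[:,0]*(W+.07); L=binlab((x,y,yaw)); print("scan point",sp,"label",L)
print("px corners",proj(c,place(BIN,x,y,yaw)).round(0).tolist(),"ctr",proj(c,L).round(0))
p,R=scanpose(L,yaw); plan(o,p,R,0)
E
python3 chk.py .5427 .1843 .1906 pics/w6.png
```

```text
[0.42328102 0.16093383 0.17099992] 0.027529517954605166 9.2 [ 0.18 -0.24 -0.89  0.3   0.01 -0.01]
scan point [0.51769648 0.17919013 0.03385518] label [0.5166799  0.17927963 0.0335    ]
px corners [[350.0, 228.0], [297.0, 228.0], [296.0, 182.0], [351.0, 182.0]] ctr [[324. 205.]]
n=1 d=1 a=0
[[[0,0,-1],[0.0,0.0,-0.0],0]]
```

View pics/w6.png

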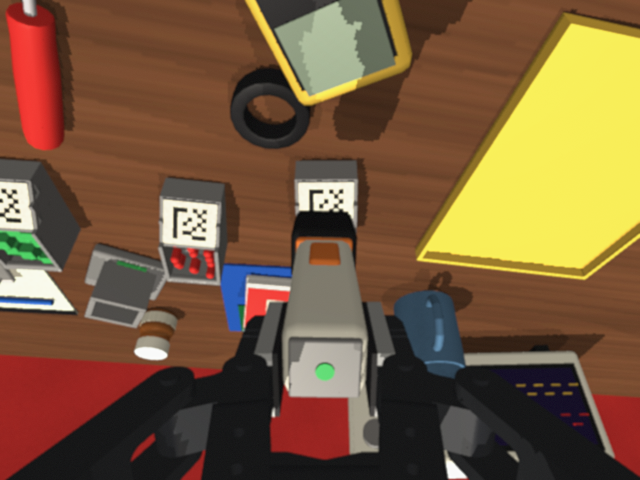

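send_rows --rows '[[[0, 0, 0], [0, 0, 0], 0], [[0, 0, 0], [0, 0, 0], 0], [[0, 0, 0], [0, 0, 0], 0], [[0, 0, 0], [0, 0, 0], 0], [[0, 0, 0], [0, 0, 0], 0], [[0, 0, 0], [0, 0, 0], 0], [[0, 0, 0], [0, 0, 0], 0], [[0, 0, 0], [0, 0, 0], 0], [[0, 0, 0], [0, 0, 0], 0], [[0, 0, 0], [0, 0, 0], 0], [[0, 0, 0], [0, 0, 0], 0], [[0, 0, 0], [0, 0, 0], 0]]'

```text
time_s: 10.4
tool_pos: [0.4225, 0.1609, 0.1703]
eef_rot: [-0.092, 0.958, 0.176]
ft_force: [-0.3, -0.4, -1.2]
finger_gap: 0.0274
```

send_rows --rows '[[[0, 0, 0], [0, 0, 0], 0], [[0, 0, 0], [0, 0, 0], 0], [[0, 0, 0], [0, 0, 0], 0], [[0, 0, 0], [0, 0, 0], 0], [[0, 0, 0], [0, 0, 0], 0], [[0, 0, 0], [0, 0, 0], 0], [[0, 0, 0], [0, 0, 0], 0], [[0, 0, 0], [0, 0, 0], 0], [[0, 0, 0], [0, 0, 0], 0], [[0, 0, 0], [0, 0, 0], 0]]'

```text
time_s: 11.4
tool_pos: [0.4226, 0.1609, 0.1703]
eef_rot: [-0.092, 0.958, 0.176]
ft_force: [0.4, 0.3, -0.7]
finger_gap: 0.0271
```

```bash
python3 chk.py .5888 .0692 .03 pics/w7.png;  python3 - <<'E'
from station import env
from h import *
c=env.capture("top"); bins(c)
E
```

```text
[0.42258003 0.16086061 0.17033816] 0.02693127302085128 11.45 [ 0.18 -0.24 -0.9   0.3   0.01 -0.01]
scan point [0.5167926  0.17910594 0.03305251] label [0.56231192 0.06840512 0.0335    ]
px corners [[212.0, 248.0], [160.0, 243.0], [161.0, 200.0], [214.0, 206.0]] ctr [[187. 225.]]
n=3 d=105 a=9
[[[5,-34,7],[2.5,-0.0,-1.8],0],[[5,-33,8],[2.5,-0.0,-1.8],0],[[7,-33,10],[2.6,-0.0,-1.7],0]]
a [0.5446 0.1829 0.1318 2.2914]
b [0.5887 0.0699 0.0406 3.1617]
c [ 0.5925 -0.0775  0.1086  3.0376]
d [ 0.5809 -0.2021 -0.1441  2.8581]
```

View pics/w7.png

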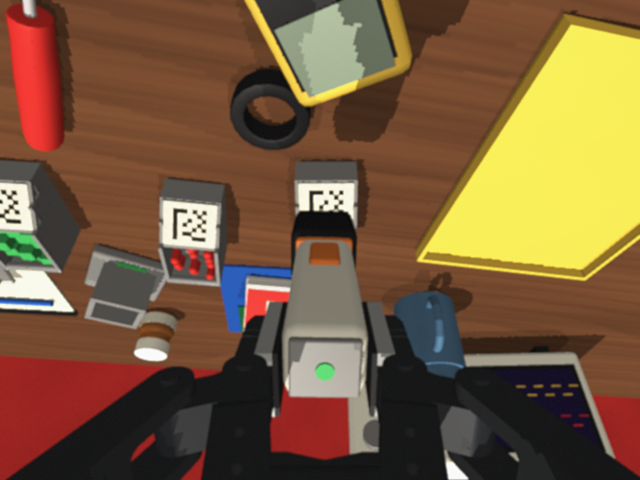

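send_rows --rows '[[[5, -25, 6], [1.9, 0, -1.4], 0], [[5, -25, 7], [1.9, 0, -1.3], 0], [[5, -25, 7], [1.9, 0, -1.3], 0], [[3, -25, 7], [1.9, 0, -1.3], 0], [[0, 0, 0], [0, 0, 0], 0], [[0, 0, 0], [0, 0, 0], 0]]'

```text
time_s: 12.1
tool_pos: [0.4676, 0.0658, 0.1709]
eef_rot: [-0.013, 0.961, 0.027]
ft_force: [1.8, -0.9, -1.1]
finger_gap: 0.0273
```

```bash
python3 chk.py .5888 .0695 .035 pics/w8.png
```

```text
[0.46738942 0.06622638 0.17086784] 0.027409622149196126 12.15 [-0.07 -0.2  -0.87  0.29  0.06 -0.08]
scan point [0.56325485 0.06912782 0.03354468] label [0.56231623 0.06857269 0.0335    ]
px corners [[350.0, 227.0], [297.0, 227.0], [296.0, 182.0], [351.0, 182.0]] ctr [[323. 205.]]
n=1 d=1 a=0
[[[-1,-1,-1],[-0.3,-0.1,0.2],0]]
```

View pics/w8.png

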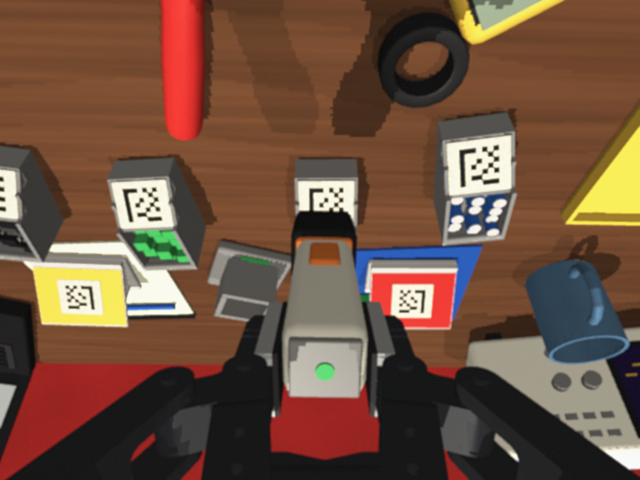

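Scanner is lined up on bin b (label at about 326,195, as predicted). Hold.

send_rows --rows '[[[0, 0, 0], [0, 0, 0], 0], [[0, 0, 0], [0, 0, 0], 0], [[0, 0, 0], [0, 0, 0], 0], [[0, 0, 0], [0, 0, 0], 0], [[0, 0, 0], [0, 0, 0], 0], [[0, 0, 0], [0, 0, 0], 0], [[0, 0, 0], [0, 0, 0], 0], [[0, 0, 0], [0, 0, 0], 0], [[0, 0, 0], [0, 0, 0], 0], [[0, 0, 0], [0, 0, 0], 0], [[0, 0, 0], [0, 0, 0], 0], [[0, 0, 0], [0, 0, 0], 0]]'

```text
time_s: 13.35
tool_pos: [0.4677, 0.066, 0.1711]
eef_rot: [-0.014, 0.961, 0.027]
ft_force: [-0.0, -0.1, -0.9]
finger_gap: 0.0274
```

send_rows --rows '[[[0, 0, 0], [0, 0, 0], 0], [[0, 0, 0], [0, 0, 0], 0], [[0, 0, 0], [0, 0, 0], 0], [[0, 0, 0], [0, 0, 0], 0], [[0, 0, 0], [0, 0, 0], 0], [[0, 0, 0], [0, 0, 0], 0], [[0, 0, 0], [0, 0, 0], 0], [[0, 0, 0], [0, 0, 0], 0], [[0, 0, 0], [0, 0, 0], 0], [[0, 0, 0], [0, 0, 0], 0]]'

```text
time_s: 14.35
tool_pos: [0.4677, 0.066, 0.1711]
eef_rot: [-0.014, 0.961, 0.027]
ft_force: [0.9, -0.0, -0.9]
finger_gap: 0.0274
```

```bash
python3 - <<'E'
from station import env
from h import *
c=env.capture("top"); bins(c)
E
python3 chk.py .5926 -.0775 .113 pics/w9.png
```

```text
a [0.5425 0.1849 0.2115 2.5939]
b [5.9260e-01 6.8900e-02 1.5000e-03 2.7297e+00]
c [ 0.5925 -0.0773  0.1153  3.0341]
d [ 0.5809 -0.202  -0.1441  2.8817]
[0.46768383 0.06601321 0.17109145] 0.02718774467337804 14.45 [-0.07 -0.2  -0.87  0.29  0.06 -0.08]
scan point [0.56361312 0.06886887 0.03381193] label [ 0.56626901 -0.08048813  0.0335    ]
px corners [[170.0, 225.0], [119.0, 228.0], [108.0, 183.0], [162.0, 179.0]] ctr [[140. 204.]]
n=5 d=157 a=5
[[[0,-31,0],[-0.8,-0.0,0.5],0],[[-1,-32,-1],[-0.8,-0.0,0.5],0],[[0,-31,-1],[-0.8,-0.0,0.5],0],[[-1,-32,-2],[-0.8,-0.0,0.5],0],[[-1,-31,-2],[-0.7,-0.0,0.7],0]]
```

View pics/w9.png

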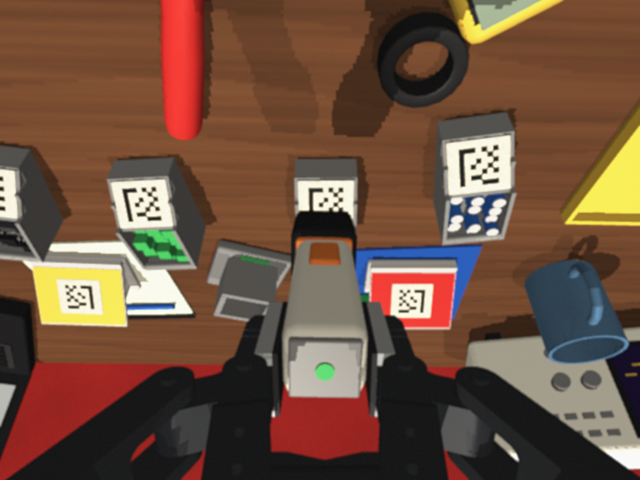

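send_rows --rows '[[[0, -26, 0], [-0.7, 0, 0.4], 0], [[-1, -26, -1], [-0.7, 0, 0.4], 0], [[0, -26, -1], [-0.7, 0, 0.4], 0], [[0, -26, -1], [-0.6, 0, 0.4], 0], [[-1, -26, -2], [-0.6, 0, 0.6], 0], [[-1, -26, -2], [-0.6, 0, 0.6], 0], [[0, 0, 0], [0, 0, 0], 0], [[0, 0, 0], [0, 0, 0], 0]]'

```text
time_s: 15.25
tool_pos: [0.4701, -0.0908, 0.1697]
eef_rot: [-0.052, 0.96, 0.103]
ft_force: [0.1, 1.3, -1.6]
finger_gap: 0.0272
```

```bash
python3 chk.py .5926 -.0775 .113 pics/w10.png
```

```text
[ 0.47001768 -0.0900039   0.16959696] 0.0273686646598119 15.3 [-0.62 -0.14 -0.81  0.43  0.39 -0.64]
scan point [ 0.56527042 -0.07900078  0.03225761] label [ 0.56626901 -0.08048813  0.0335    ]
px corners [[349.0, 230.0], [296.0, 230.0], [295.0, 185.0], [350.0, 185.0]] ctr [[323. 208.]]
n=1 d=2 a=0
[[[-1,-1,1],[-0.1,-0.1,-0.1],0]]
```

View pics/w10.png

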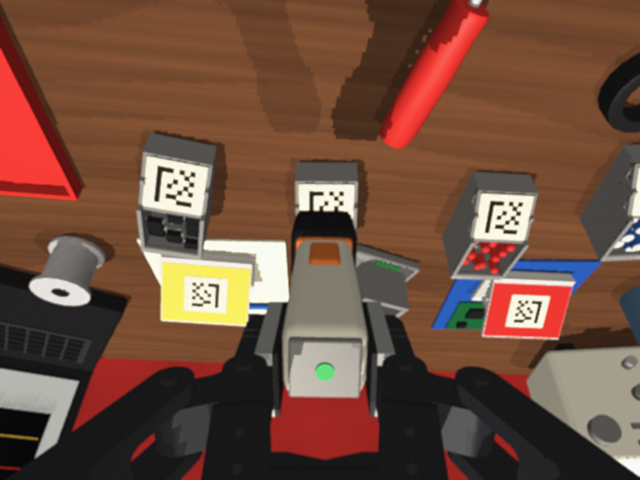

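Aligned on bin c.

send_rows --rows '[[[0, 0, 0], [0, 0, 0], 0], [[0, 0, 0], [0, 0, 0], 0], [[0, 0, 0], [0, 0, 0], 0], [[0, 0, 0], [0, 0, 0], 0], [[0, 0, 0], [0, 0, 0], 0], [[0, 0, 0], [0, 0, 0], 0], [[0, 0, 0], [0, 0, 0], 0], [[0, 0, 0], [0, 0, 0], 0], [[0, 0, 0], [0, 0, 0], 0], [[0, 0, 0], [0, 0, 0], 0], [[0, 0, 0], [0, 0, 0], 0], [[0, 0, 0], [0, 0, 0], 0]]'

```text
time_s: 16.5
tool_pos: [0.4702, -0.0902, 0.1698]
eef_rot: [-0.053, 0.96, 0.105]
ft_force: [-0.5, -0.4, -1.6]
finger_gap: 0.0273
```

send_rows --rows '[[[0, 0, 0], [0, 0, 0], 0], [[0, 0, 0], [0, 0, 0], 0], [[0, 0, 0], [0, 0, 0], 0], [[0, 0, 0], [0, 0, 0], 0], [[0, 0, 0], [0, 0, 0], 0], [[0, 0, 0], [0, 0, 0], 0], [[0, 0, 0], [0, 0, 0], 0], [[0, 0, 0], [0, 0, 0], 0], [[0, 0, 0], [0, 0, 0], 0], [[0, 0, 0], [0, 0, 0], 0]]'

```text
time_s: 17.5
tool_pos: [0.4702, -0.0902, 0.1698]
eef_rot: [-0.053, 0.96, 0.105]
ft_force: [-0.3, -0.1, -0.6]
finger_gap: 0.0274
```

```bash
python3 - <<'E'
from station import env
from h import *
c=env.capture("top"); bins(c)
E
python3 chk.py .5809 -.202 -.144 pics/w11.png
```

```text
a [0.5426 0.1843 0.1905 2.6495]
b [0.5888 0.0701 0.0491 3.1662]
c [ 0.5929 -0.0759  0.1574  3.233 ]
d [ 0.5809 -0.2021 -0.1491  2.9945]
[ 0.4702265  -0.09018487  0.16981057] 0.027511087498417568 17.6 [-0.62 -0.14 -0.81  0.43  0.39 -0.64]
scan point [ 0.56553197 -0.07916144  0.03250944] label [ 0.55467428 -0.19819717  0.0335    ]
px corners [[197.0, 214.0], [139.0, 205.0], [143.0, 156.0], [204.0, 167.0]] ctr [[171. 186.]]
n=3 d=95 a=15
[[[-4,-31,-6],[4.0,-0.0,-2.8],0],[[-3,-31,-3],[4.0,-0.0,-2.8],0],[[-1,-32,-1],[4.0,-0.1,-2.9],0]]
```

View pics/w11.png

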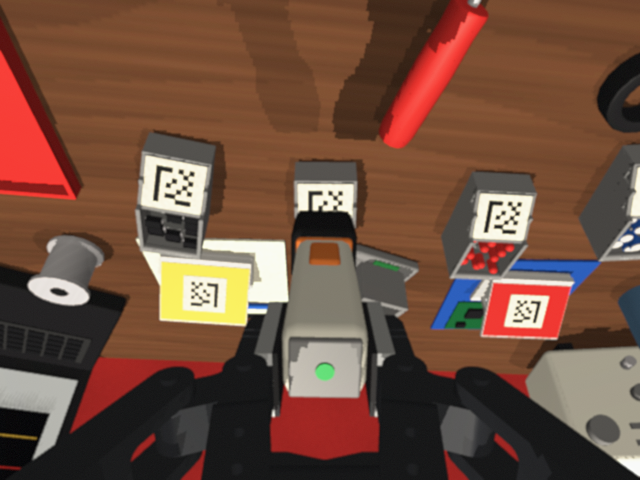

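send_rows --rows '[[[-3, -23, -4], [3, 0, -2.1], 0], [[-3, -24, -3], [3, 0, -2.1], 0], [[-2, -24, -2], [3, 0, -2.1], 0], [[-1, -24, -1], [3, 0, -2.1], 0], [[0, 0, 0], [0, 0, 0], 0], [[0, 0, 0], [0, 0, 0], 0]]'

```text
time_s: 18.2
tool_pos: [0.4584, -0.1853, 0.1712]
eef_rot: [0.069, 0.96, -0.13]
ft_force: [0.8, 0.9, -1.9]
finger_gap: 0.0272
```

```bash
python3 chk.py .5809 -.202 -.144 pics/w12.png
```

```text
[ 0.45839164 -0.18494188  0.17121626] 0.0271499855278435 18.25 [-0.77 -0.13 -0.8   0.39  0.34 -0.54]
scan point [ 0.55333338 -0.198236    0.03386423] label [ 0.55467428 -0.19819717  0.0335    ]
px corners [[350.0, 229.0], [298.0, 229.0], [297.0, 184.0], [351.0, 184.0]] ctr [[324. 207.]]
n=1 d=1 a=0
[[[1,1,1],[0.1,-0.1,-0.2],0]]
```

View pics/w12.png

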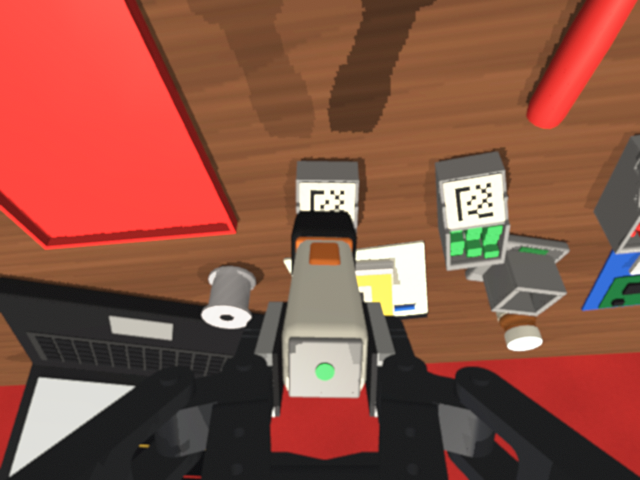

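Aligned on bin d.

send_rows --rows '[[[0, 0, 0], [0, 0, 0], 0], [[0, 0, 0], [0, 0, 0], 0], [[0, 0, 0], [0, 0, 0], 0], [[0, 0, 0], [0, 0, 0], 0], [[0, 0, 0], [0, 0, 0], 0], [[0, 0, 0], [0, 0, 0], 0], [[0, 0, 0], [0, 0, 0], 0], [[0, 0, 0], [0, 0, 0], 0], [[0, 0, 0], [0, 0, 0], 0], [[0, 0, 0], [0, 0, 0], 0], [[0, 0, 0], [0, 0, 0], 0], [[0, 0, 0], [0, 0, 0], 0]]'

```text
time_s: 19.45
tool_pos: [0.4585, -0.1856, 0.1714]
eef_rot: [0.069, 0.959, -0.131]
ft_force: [-0.4, 0.4, -1.8]
finger_gap: 0.0273
```

send_rows --rows '[[[0, 0, 0], [0, 0, 0], 0], [[0, 0, 0], [0, 0, 0], 0], [[0, 0, 0], [0, 0, 0], 0], [[0, 0, 0], [0, 0, 0], 0], [[0, 0, 0], [0, 0, 0], 0], [[0, 0, 0], [0, 0, 0], 0], [[0, 0, 0], [0, 0, 0], 0], [[0, 0, 0], [0, 0, 0], 0], [[0, 0, 0], [0, 0, 0], 0], [[0, 0, 0], [0, 0, 0], 0]]'

```text
time_s: 20.45
tool_pos: [0.4584, -0.1856, 0.1713]
eef_rot: [0.069, 0.96, -0.131]
ft_force: [0.7, 0.2, -1.7]
finger_gap: 0.0276
```

```bash
python3 - <<'E'
from station import env
from h import *
c=env.capture("top"); bins(c)
o=env.get_obs(); print(o["tool_pos"])
Rt=toolR([0,0,-1],YS)
s=plan(o,np.array([.43,-.15,.23]),Rof(o),0,v=35)
s=plan(s,np.array([.7025,-.0108,.22]),Rt,0,v=35,w=7)
E
```

```text
a [0.5427 0.1843 0.1905 2.5868]
b [0.5885 0.0699 0.0427 2.9429]
c [ 0.5925 -0.0772  0.1171  3.0315]
d [ 0.5813 -0.2016 -0.1286  2.971 ]
[ 0.45845337 -0.18555146  0.17135204]
n=3 d=74 a=0
[[[-22,10,2],[0.0,0.0,0.0],0],[[-23,11,2],[0.0,0.0,0.0],0],[[-22,10,2],[0.0,0.0,0.0],0]]
n=9 d=306 a=36
[[[17,20,22],[1.1,3.9,-0.3],0],[[15,20,23],[1.1,3.9,-0.3],0],[[13,20,23],[1.1,3.9,-0.3],0],[[12,22,24],[1.1,3.9,-0.3],0],[[10,21,25],[1.1,3.9,-0.3],0],[[9,23,24],[1.1,3.9,-0.3],0],[[6,22,25],[1.1,3.9,-0.3],0],[[5,24,24],[1.1,3.9,-0.3],0],[[3,23,24],[0.8,3.6,-0.7],0]]
```

send_rows --rows '[[[-22, 10, 2], [0, 0, 0], 0], [[-23, 11, 2], [0, 0, 0], 0], [[-22, 10, 2], [0, 0, 0], 0], [[17, 20, 22], [1.1, 3.9, -0.3], 0], [[15, 20, 23], [1.1, 3.9, -0.3], 0], [[13, 20, 23], [1.1, 3.9, -0.3], 0], [[12, 22, 24], [1.1, 3.9, -0.3], 0], [[10, 21, 25], [1.1, 3.9, -0.3], 0], [[9, 23, 24], [1.1, 3.9, -0.3], 0], [[6, 22, 25], [1.1, 3.9, -0.3], 0], [[5, 24, 24], [1.1, 3.9, -0.3], 0], [[3, 23, 24], [0.8, 3.6, -0.7], 0]]'

```text
time_s: 21.7
tool_pos: [0.697, -0.0134, 0.2206]
eef_rot: [0.244, 1.545, -0.242]
ft_force: [0.4, -1.1, -0.2]
finger_gap: 0.0275
```

send_rows --rows '[[[0, 0, 0], [0, 0, 0], 0], [[0, 0, 0], [0, 0, 0], 0]]'

```text
time_s: 21.9
tool_pos: [0.6963, -0.0142, 0.2196]
eef_rot: [0.243, 1.544, -0.241]
ft_force: [-0.7, 1.0, -1.0]
finger_gap: 0.0274
```

```bash
python3 - <<'E'
from station import env
from h import *
o=env.get_obs(); print(o["tool_pos"])
c=env.capture("wrist"); cv2.imwrite("pics/w13.png",c["image"])
Rt=toolR([0,0,-1],YS)
plan(o,np.array([.7024,-.0108,.18]),Rt,0,v=35)
E
```

```text
[ 0.69627277 -0.01424626  0.2195694 ]
n=2 d=40 a=1
[[[20,3,2],[0.1,0.4,-0.1],0],[[20,2,2],[0.2,0.3,-0.1],0]]
```

View pics/w13.png

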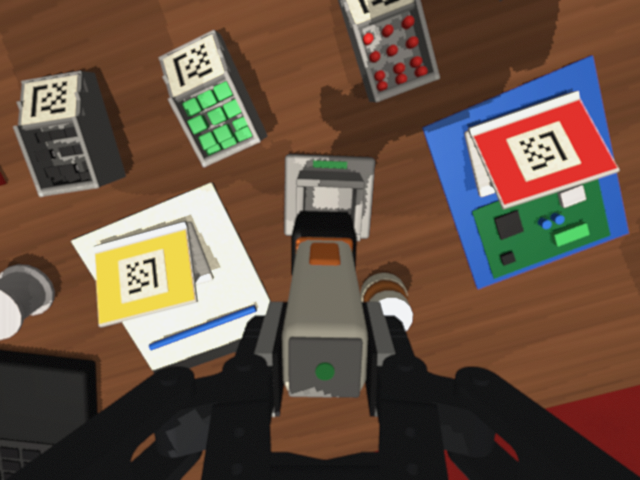

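send_rows --rows '[[[20, 3, 2], [0.2, 0.4, -0.1], 0], [[20, 3, 3], [0.2, 0.4, -0.1], 0], [[0, 0, 0], [0, 0, 0], 0], [[0, 0, 0], [0, 0, 0], 0]]'

```text
time_s: 22.35
tool_pos: [0.7017, -0.0106, 0.1828]
eef_rot: [0.249, 1.555, -0.249]
ft_force: [0.4, -0.1, -1.2]
finger_gap: 0.0275
```

```bash
python3 - <<'E'
from station import env
from h import *
o=env.get_obs(); print(o["tool_pos"],o["ft_force"])
c=env.capture("wrist"); cv2.imwrite("pics/w14.png",c["image"])
Rt=toolR([0,0,-1],YS)
plan(o,np.array([.7024,-.0108,.111]),Rt,0,v=20)
E
```

```text
[ 0.70166943 -0.01064117  0.18282004] [ 0.4040787  -0.06336968 -1.24782939]
n=4 d=72 a=0
[[[18,0,0],[-0.0,0.0,-0.0],0],[[18,0,0],[-0.0,0.0,-0.0],0],[[18,0,0],[-0.0,0.0,-0.0],0],[[18,0,1],[-0.2,0.1,-0.0],0]]
```

View pics/w14.png

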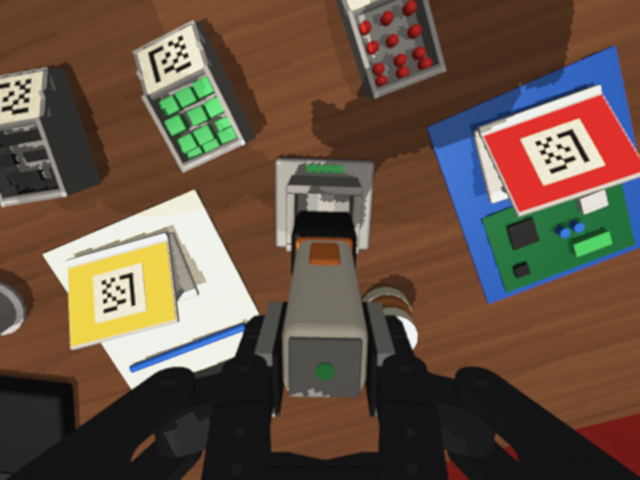

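Centred over the cup; lower slowly.

send_rows --rows '[[[14, 0, 1], [0, 0, 0], 0], [[14, 0, 0], [0, 0, 0], 0], [[14, 0, 0], [0, 0, 0], 0], [[12, 0, 0], [0, 0, 0], 0], [[10, 0, 0], [0, 0, 0], 0], [[6, 0, 0], [0, 0, 0], 0], [[2, 0, 0], [0, 0, 0], 0], [[0, 0, 0], [0, 0, 0], 0]]'

```text
time_s: 23.2
tool_pos: [0.7038, -0.0107, 0.1098]
eef_rot: [0.249, 1.555, -0.249]
ft_force: [0.2, -0.5, -2.1]
finger_gap: 0.0274
```

send_rows --rows '[[[0, 0, -1], [0, 0, 0], 0.3], [[0, 0, 0], [0, 0, 0], 0.6], [[0, 0, 0], [0, 0, 0], 1], [[0, 0, 0], [0, 0, 0], 1], [[0, 0, 0], [0, 0, 0], 1], [[-15, 0, 0], [0, 0, 0], 1], [[-25, 0, 0], [0, 0, 0], 1], [[-25, 0, 0], [0, 0, 0], 1], [[-25, 0, 0], [0, 0, 0], 1], [[-20, 0, 0], [0, 0, 0], 1], [[0, 0, 0], [0, 0, 0], 1], [[0, 0, 0], [0, 0, 0], 1]]'

```text
time_s: 24.4
tool_pos: [0.7028, -0.0103, 0.2191]
eef_rot: [0.249, 1.556, -0.249]
ft_force: [-0.1, -0.3, -0.3]
finger_gap: 0.0854
```

```bash
python3 - <<'E'
from station import env
from h import *
o=env.get_obs(); print(o["tool_pos"],o["time_s"],o["qpos"].round(2))
c=env.capture("wrist"); cv2.imwrite("pics/w15.png",c["image"])
t=env.capture("top"); cv2.imwrite("pics/t3.png",t["image"]);bins(t)
for n,uv in dict(tl=(426,204),tr=(506,204),br=(508,304),bl=(427,304)).items(): print(n,ray(t,uv,.014).round(3))
E
```

```text
[ 0.70277112 -0.01031901  0.21911114] 24.4 [-0.13  0.59  0.53  1.51 -0.    0.19]
a max() iterable argument is empty
b max() iterable argument is empty
c [ 5.87100e-01 -9.15000e-02  4.10000e-02  5.34367e+01]
d [ 0.5809 -0.202  -0.1463  2.0365]
tl [ 0.596 -0.297  0.014]
tr [ 0.598 -0.493  0.014]
br [ 0.356 -0.483  0.014]
bl [ 0.355 -0.291  0.014]
```

View pics/w15.png

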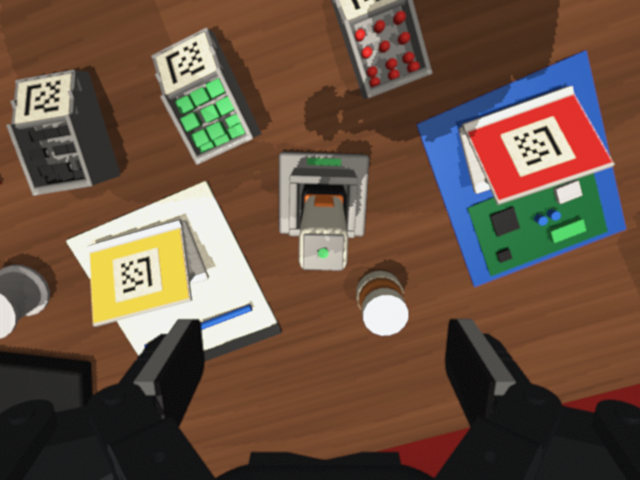

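View pics/t3.png

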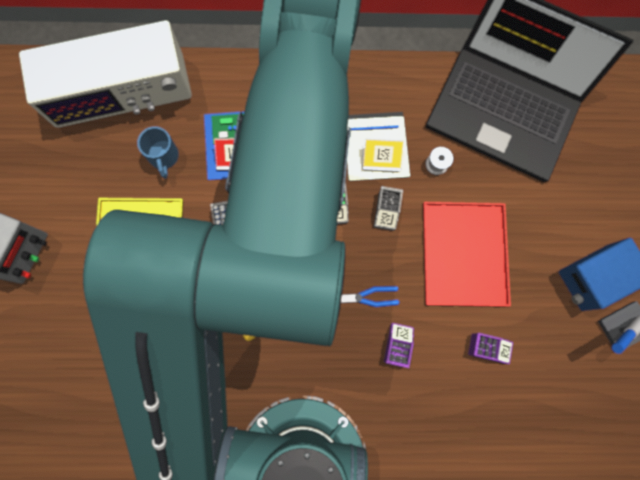

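```bash
cat >> h.py <<'E'
GX=.010
TRAY=(.476,-.391,-.033)
def grasp(b,z): 
    x,y,w=b[:3]; return np.array([x+GX*np.cos(w),y+GX*np.sin(w),z]), toolR([0,0,-1],[-np.sin(w),np.cos(w),0])
def slot(i,j):
    p=place(np.array([[i*.06,j*.047,0]]),*TRAY)[0]; return (p[0],p[1],TRAY[2])
E
python3 - <<'E'
from station import env
from h import *
o=env.get_obs()
p,R=grasp((.5809,-.202,-.144),.13); print(p)
s=plan(o,p,R,1,v=34)
p,R=grasp((.5809,-.202,-.144),.017)
s=plan(s,p,R,1,v=25)
E
```

```text
[ 0.5907965  -0.20343503  0.13      ]
n=8 d=240 a=10
[[[11,-27,-6],[-1.2,-0.0,0.0],1],[[11,-27,-6],[-1.2,-0.0,0.0],1],[[11,-27,-7],[-1.2,-0.0,0.0],1],[[11,-27,-7],[-1.2,-0.0,0.0],1],[[11,-27,-8],[-1.2,-0.0,0.0],1],[[11,-27,-9],[-1.2,-0.0,0.0],1],[[11,-26,-9],[-1.2,-0.0,0.0],1],[[11,-26,-9],[-1.5,-0.1,0.0],1]]
n=5 d=113 a=0
[[[23,0,0],[-0.0,0.0,0.0],1],[[22,0,0],[-0.0,0.0,0.0],1],[[23,0,0],[-0.0,0.0,0.0],1],[[23,0,0],[-0.0,0.0,0.0],1],[[22,0,0],[-0.0,0.0,0.0],1]]
```

send_rows --rows '[[[0, -18, -4], [-1.2, 0, 0], 1], [[0, -27, -6], [-1.2, 0, 0], 1], [[0, -27, -7], [-1.2, 0, 0], 1], [[0, -27, -7], [-1.2, 0, 0], 1], [[22, -27, -8], [-1.2, 0, 0], 1], [[22, -27, -9], [-1.2, 0, 0], 1], [[22, -26, -9], [-1.2, 0, 0], 1], [[22, -35, -11], [-1.5, 0, 0], 1], [[0, 0, 0], [0, 0, 0], 1], [[0, 0, 0], [0, 0, 0], 1]]'

```text
time_s: 25.5
tool_pos: [0.592, -0.2043, 0.1305]
eef_rot: [0.115, 1.569, -0.114]
ft_force: [-0.2, -0.1, 1.0]
finger_gap: 0.0854
```

```bash
python3 - <<'E'
from station import env
from h import *
o=env.get_obs(); print(o["tool_pos"],o["time_s"],o["qpos"].round(2))
c=env.capture("wrist"); cv2.imwrite("pics/w16.png",c["image"])
t=env.capture("top"); b=bins(t)
B=(.5809,-.202,-.144)
print(proj(c,place(np.array([[-.013,.025,.05],[-.013,-.025,.05],[.045,-.025,.05],[.045,.025,.05]]),*B)).round())
p,R=grasp(B,.017); s=plan(o,p,R,1,v=25)
E
```

```text
[ 0.5920477  -0.20428928  0.13046507] 25.5 [-0.46  0.47  0.06  1.17  0.   -0.32]
a max() iterable argument is empty
b [0.5887 0.0699 0.0406 3.2055]
c max() iterable argument is empty
d max() iterable argument is empty
[[366. 200.]
 [283. 200.]
 [286. 289.]
 [363. 289.]]
n=5 d=113 a=0
[[[23,0,0],[-0.0,-0.0,-0.0],1],[[22,0,0],[-0.0,-0.0,-0.0],1],[[23,0,-1],[-0.0,-0.0,-0.0],1],[[23,0,0],[-0.0,-0.0,-0.0],1],[[22,1,0],[-0.1,-0.1,-0.0],1]]
```

View pics/w16.png

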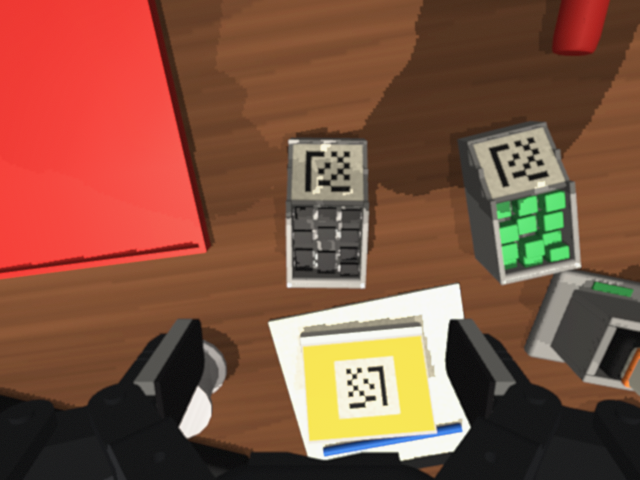

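send_rows --rows '[[[15, 0, 0], [0, 0, 0], 1], [[24, 0, 0], [0, 0, 0], 1], [[24, 0, 0], [0, 0, 0], 1], [[24, 1, 0], [0, 0, 0], 1], [[18, 1, 0], [0, 0, 0], 1], [[8, 0, -1], [0, 0, 0], 1], [[0, 0, 0], [0, 0, 0], 1], [[0, 0, 0], [0, 0, 0], 0], [[0, 0, 0], [0, 0, 0], 0], [[0, 0, 0], [0, 0, 0], 0], [[0, 0, 0], [0, 0, 0], 0], [[0, 0, 0], [0, 0, 0], 0]]' --newtons 40

```text
time_s: 26.8
tool_pos: [0.5929, -0.2023, 0.0196]
eef_rot: [0.113, 1.566, -0.114]
ft_force: [-2.0, 1.2, 7.5]
finger_gap: 0.0484
```

```bash
python3 - <<'E'
from station import env
from h import *
o=env.get_obs(); print(o["tool_pos"],o["time_s"],o["qpos"].round(2),o["finger_gap"],o["ft_force"])
c=env.capture("wrist"); cv2.imwrite("pics/w17.png",c["image"])
s=plan(o,o["tool_pos"]+[0,0,.09],Rof(o),0)
p,R=grasp(slot(1,-1),.107); print(p);s=plan(s,p,R,0,v=32)
E
```

```text
[ 0.59291825 -0.20228757  0.01962248] 26.8 [-0.46  0.54 -0.13  0.9  -0.   -0.31] 0.04835018564234137 [-1.98104841  1.15042206  7.52938731]
n=3 d=90 a=0
[[[-30,0,0],[0.0,0.0,0.0],0],[[-30,0,0],[0.0,0.0,0.0],0],[[-30,0,0],[0.0,0.0,0.0],0]]
[ 0.54441117 -0.44028399  0.107     ]
n=8 d=243 a=6
[[[0,-30,-2],[-0.8,0.0,0.0],0],[[1,-31,-2],[-0.8,0.0,0.0],0],[[0,-30,-2],[-0.8,0.0,0.0],0],[[0,-30,-3],[-0.8,0.0,0.0],0],[[1,-30,-4],[-0.8,0.0,0.0],0],[[0,-30,-4],[-0.8,0.0,0.0],0],[[0,-30,-4],[-0.8,0.0,0.0],0],[[1,-30,-4],[-0.8,0.1,0.1],0]]
```

View pics/w17.png

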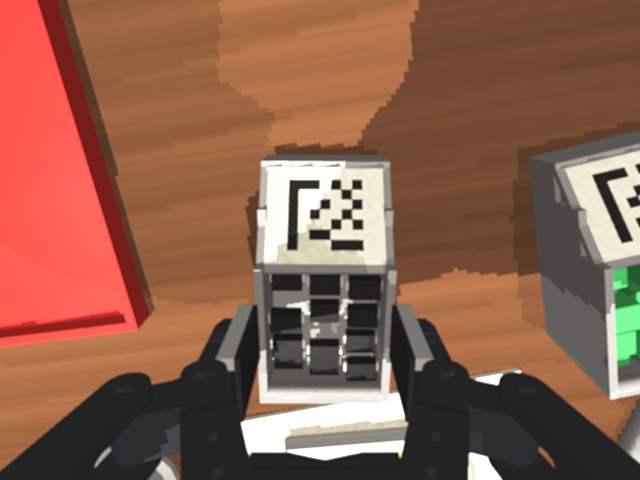

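send_rows --rows '[[[-20, 0, 0], [0, 0, 0], 0], [[-30, 0, 0], [0, 0, 0], 0], [[-30, 0, 0], [0, 0, 0], 0], [[-10, -18, -1], [-0.7, 0, 0], 0], [[0, -30, -2], [-0.7, 0, 0], 0], [[0, -30, -2], [-0.7, 0, 0], 0], [[0, -30, -3], [-0.7, 0, 0], 0], [[0, -30, -3], [-0.7, 0, 0], 0], [[0, -30, -4], [-0.7, 0, 0], 0], [[0, -30, -4], [-0.7, 0, 0], 0], [[0, -30, -4], [-0.7, 0, 0], 0], [[0, -13, -2], [-0.7, 0, 0], 0]]'

```text
time_s: 28.05
tool_pos: [0.5435, -0.442, 0.1086]
eef_rot: [0.027, 1.57, -0.029]
ft_force: [-1.2, 0.7, -1.3]
finger_gap: 0.0482
```

send_rows --rows '[[[0, 0, 0], [0, 0, 0], 0], [[0, 0, 0], [0, 0, 0], 0]]'

```text
time_s: 28.25
tool_pos: [0.5443, -0.4389, 0.1085]
eef_rot: [0.027, 1.57, -0.027]
ft_force: [-0.4, 0.1, -0.8]
finger_gap: 0.0482
```

```bash
cat > pl.py <<'E'
import sys
from station import env
from h import *
# pl.py i j z fing pic : plan to slot
i,j,z,f=map(float,sys.argv[1:5])
o=env.get_obs(); print(o["tool_pos"],o["time_s"],o["finger_gap"],o["ft_force"].round(1))
c=env.capture("wrist"); cv2.imwrite(sys.argv[5],c["image"])
p,R=grasp(slot(i,j),z); print(p);s=plan(o,p,R,f,v=30)
E
python3 pl.py 1 -1 .026 0 pics/w18.png
```

```text
[ 0.54429227 -0.43892575  0.1085128 ] 28.25 0.04818478577717015 [-0.4  0.1 -0.8]
[ 0.54441117 -0.44028399  0.026     ]
n=3 d=83 a=0
[[[28,0,0],[-0.0,0.0,-0.0],0.0],[[27,-1,0],[-0.0,0.0,-0.0],0.0],[[28,0,0],[-0.1,0.0,-0.0],0.0]]
```

View pics/w18.png

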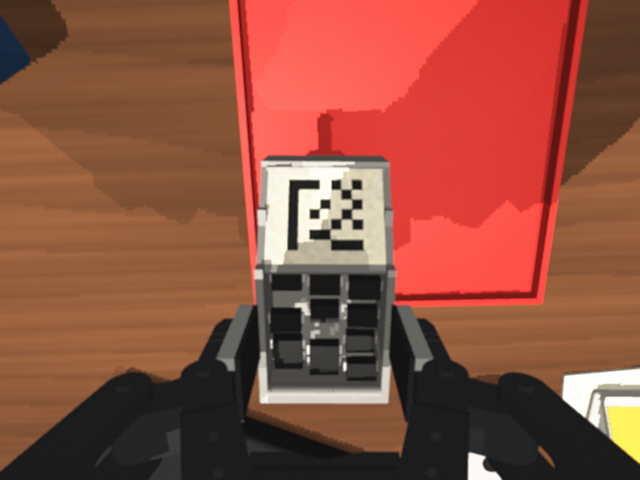

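```bash
python3 - <<'E'
from station import env
from h import *
c=env.capture("wrist")
Q=np.array([[.12,-.095,.014],[.12,.095,.014],[.12,.095,.004]])
print(proj(c,place(Q,*TRAY)).round())
E
```

```text
[[251. 302.]
 [527. 302.]
 [521. 295.]]
```

```bash
python3 - <<'E'
from h import *
from station import env
c=env.capture("top"); im=cv2.imread("pics/t3.png")
b,g,r=[im[...,i].astype(int) for i in range(3)]
m=((r>120)&(r-g>80)&(r-b>80)).astype(np.uint8); m[:,:410]=0; m[:150]=0
n,l,st,ce=cv2.connectedComponentsWithStats(m); k=1+np.argmax(st[1:,4]); print(st[k])
cs,_=cv2.findContours((l==k).astype(np.uint8),0,cv2.CHAIN_APPROX_NONE)
box=cv2.boxPoints(cv2.minAreaRect(max(cs,key=cv2.contourArea))); print(box)
P=np.array([ray(c,q,.014) for q in box]); print(P.round(4),P.mean(0))
for a,b_ in ((0,1),(1,2),(2,3)): print(np.linalg.norm(P[a]-P[b_]),np.arctan2(*(P[b_]-P[a])[1::-1]))
E
```

```text
[ 423  201   88  106 8742]
[[422.8584  201.05101]
 [507.85785 199.0272 ]
 [510.40405 305.96655]
 [425.4046  307.99036]]
[[ 0.6029 -0.29    0.014 ]
 [ 0.6101 -0.4986  0.014 ]
 [ 0.351  -0.4881  0.014 ]
 [ 0.3453 -0.2872  0.014 ]] [ 0.47733015 -0.3909695   0.014     ]
0.20878476723582173 -1.536338144159817
0.2592831588848216 3.100895813036623
0.20094015129005627 1.5990839593349233
```

send_rows --rows '[[[20, 1, -1], [0, 0, 0], 0], [[26, 1, -1], [0, 0, 0], 0], [[22, 0, -1], [0, 0, 0], 0], [[10, 0, 0], [0, 0, 0], 0], [[5, 0, 0], [0, 0, 0], 0], [[0, 0, 0], [0, 0, 0], 0], [[0, 0, 0], [0, 0, 0], 0]]'

```text
time_s: 29.1
tool_pos: [0.5418, -0.4378, 0.0264]
eef_rot: [0.026, 1.569, -0.028]
ft_force: [-0.3, 0.2, -1.1]
finger_gap: 0.0481
```

send_rows --rows '[[[2, 0, 0], [0, 0, 0], 0], [[0, 0, 0], [0, 0, 0], 0], [[0, 0, 0], [0, 0, 0], 0.8], [[0, 0, 0], [0, 0, 0], 0.8], [[0, 0, 0], [0, 0, 0], 1], [[0, 0, 0], [0, 0, 0], 1], [[-15, 0, 0], [0, 0, 0], 1], [[-30, 0, 0], [0, 0, 0], 1], [[-30, 0, 0], [0, 0, 0], 1], [[-30, 0, 0], [0, 0, 0], 1], [[0, 0, 0], [0, 0, 0], 1]]'

```text
time_s: 30.2
tool_pos: [0.5425, -0.4387, 0.1327]
eef_rot: [0.023, 1.566, -0.03]
ft_force: [-0.1, -0.2, -0.3]
finger_gap: 0.0856
```

```bash
sed -i 's/^TRAY=.*/TRAY=(.475,-.388,-.033)/' h.py; cat > gr.py <<'E'
import sys
from station import env
from h import *
# gr.py bin z : plan to above bin, refit from top
k,z,pic=sys.argv[1],float(sys.argv[2]),sys.argv[3]
D=dict(a=(.5427,.1843,.1905),b=(.5887,.0699,.0425),c=(.5926,-.0773,.117))
o=env.get_obs(); print(o["tool_pos"],o["time_s"],o["finger_gap"],o["qpos"].round(2))
t=env.capture("top"); cv2.imwrite("pics/top_"+pic,t["image"]); r=bins(t)
c=env.capture("wrist"); cv2.imwrite("pics/"+pic,c["image"])
B=D[k] if len(sys.argv)<5 else tuple(map(float,sys.argv[4:7]))
print(proj(c,place(np.array([[-.013,.025,.05],[-.013,-.025,.05],[.045,-.025,.05],[.045,.025,.05]]),*B)).round().tolist())
p,R=grasp(B,z); print(p); plan(o,p,R,1,v=33)
E
python3 gr.py c .15 w19.png
```

```text
[ 0.54252768 -0.43869712  0.13267243] 30.2 0.085604869971277 [-0.8   0.59  0.28  1.26 -0.   -0.76]
a [0.5427 0.1841 0.1844 2.7373]
b [0.5887 0.0698 0.0392 3.1877]
c max() iterable argument is empty
d max() iterable argument is empty
[[932.0, 272.0], [849.0, 283.0], [829.0, 360.0], [907.0, 351.0]]
[ 0.60253163 -0.07613267  0.15      ]
n=12 d=368 a=9
[[[-2,30,4],[-0.7,0.0,0.0],1],[[-1,31,4],[-0.7,0.0,0.0],1],[[-2,30,5],[-0.7,0.0,0.0],1],[[-1,30,5],[-0.7,0.0,0.0],1],[[-2,30,6],[-0.7,0.0,0.0],1],[[-1,30,5],[-0.7,0.0,0.0],1],[[-2,30,7],[-0.7,0.0,0.0],1],[[-1,30,6],[-0.7,0.0,0.0],1],[[-2,30,7],[-0.7,0.0,0.0],1],[[-2,30,7],[-0.7,0.0,0.0],1],[[-1,29,8],[-0.7,0.0,0.0],1],[[-2,30,8],[-1.0,0.2,0.3],1]]
```

View pics/w19.png

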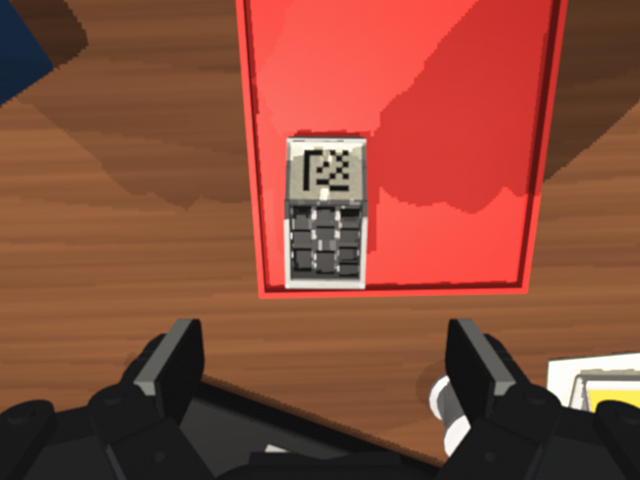

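View pics/top_w19.png

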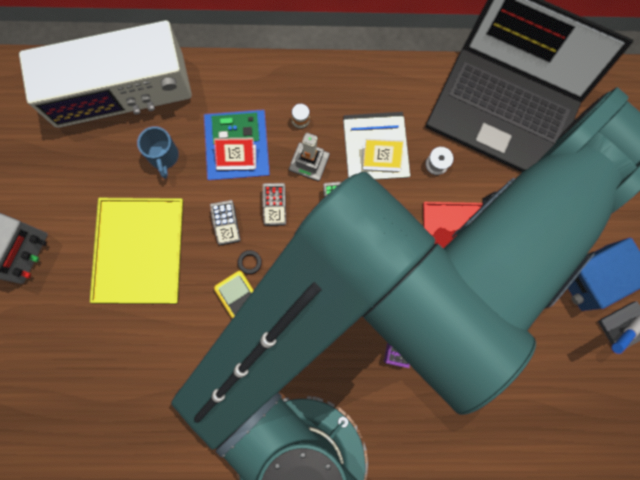

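send_rows --rows '[[[-2, 20, 3], [-0.7, 0, 0], 1], [[-2, 30, 4], [-0.7, 0, 0], 1], [[-2, 30, 5], [-0.7, 0, 0], 1], [[-2, 30, 5], [-0.7, 0, 0], 1], [[-2, 30, 5], [-0.7, 0, 0], 1], [[-2, 30, 6], [-0.7, 0, 0], 1], [[-2, 30, 6], [-0.7, 0, 0], 1], [[-2, 30, 6], [-0.7, 0, 0], 1], [[-2, 30, 7], [-0.7, 0, 0], 1], [[0, 30, 7], [-0.7, 0, 0], 1], [[0, 30, 8], [-0.8, 0, 0], 1], [[0, 30, 8], [-0.8, 0, 0], 1]]'

```text
time_s: 31.5
tool_pos: [0.598, -0.0827, 0.1453]
eef_rot: [-0.092, 1.57, 0.092]
ft_force: [0.2, -0.4, 0.0]
finger_gap: 0.0851
```

send_rows --rows '[[[0, 10, 2], [0, 0, 0], 1], [[0, 0, 0], [0, 0, 0], 1], [[0, 0, 0], [0, 0, 0], 1]]'

```text
time_s: 31.8
tool_pos: [0.5993, -0.075, 0.1459]
eef_rot: [-0.091, 1.57, 0.091]
ft_force: [0.8, -0.4, -0.5]
finger_gap: 0.0854
```

```bash
python3 gr.py c .019 w20.png
```

```text
[ 0.59926965 -0.07503874  0.14588237] 31.8 0.08541938172451802 [-0.26  0.42  0.03  1.18 -0.   -0.38]
a [0.5427 0.1845 0.1971 2.7378]
b max() iterable argument is empty
c max() iterable argument is empty
d max() iterable argument is empty
[[361.0, 202.0], [283.0, 202.0], [285.0, 285.0], [359.0, 285.0]]
[ 0.60253163 -0.07613267  0.019     ]
n=4 d=127 a=0
[[[32,0,1],[-0.0,-0.0,0.0],1],[[31,-1,1],[-0.0,-0.0,0.0],1],[[32,0,0],[-0.0,-0.0,0.0],1],[[32,0,1],[-0.1,-0.0,0.0],1]]
```

View pics/w20.png

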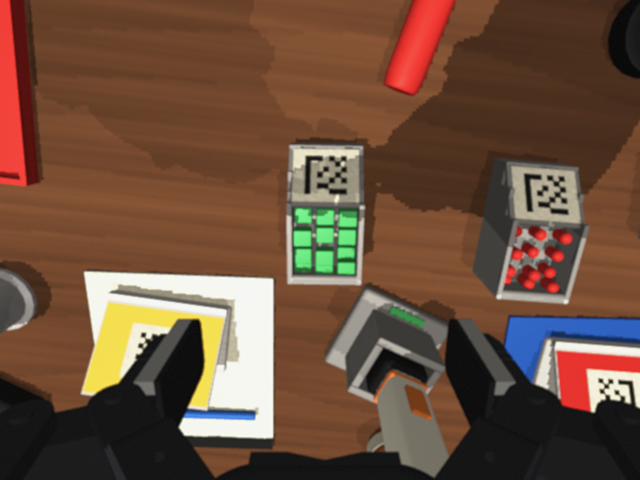

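send_rows --rows '[[[18, 0, 1], [0, 0, 0], 1], [[28, -1, 1], [0, 0, 0], 1], [[28, 0, 1], [0, 0, 0], 1], [[28, 0, 0], [0, 0, 0], 1], [[17, 0, 0], [0, 0, 0], 1], [[8, 0, 0], [0, 0, 0], 1], [[0, 0, 0], [0, 0, 0], 1], [[0, 0, 0], [0, 0, 0], 0], [[0, 0, 0], [0, 0, 0], 0], [[0, 0, 0], [0, 0, 0], 0], [[0, 0, 0], [0, 0, 0], 0], [[0, 0, 0], [0, 0, 0], 0]]'

```text
time_s: 33.1
tool_pos: [0.6034, -0.0755, 0.0205]
eef_rot: [-0.092, 1.567, 0.09]
ft_force: [-1.9, -0.1, 8.2]
finger_gap: 0.0476
```

```bash
cat > lift.py <<'E'
import sys
from station import env
from h import *
i,j=map(float,sys.argv[1:3])
o=env.get_obs(); print(o["tool_pos"],o["time_s"],o["finger_gap"],o["ft_force"].round(1))
c=env.capture("wrist"); cv2.imwrite(sys.argv[3],c["image"])
p,R=grasp(slot(i,j),.130); print(p)
s=plan(o,o["tool_pos"]+[0,0,.11],Rof(o),0)
plan(s,p,R,0,v=32)
E
python3 lift.py 1 1 pics/w21.png
```

```text
[ 0.60338174 -0.07549907  0.02054338] 33.1 0.04764720996098493 [-1.9 -0.1  8.2]
[ 0.54651261 -0.34333517  0.13      ]
n=4 d=110 a=0
[[[-27,0,0],[0.0,0.0,0.0],0],[[-28,0,0],[0.0,0.0,0.0],0],[[-27,0,0],[0.0,0.0,0.0],0],[[-28,0,0],[0.0,0.0,0.0],0]]
n=9 d=274 a=9
[[[0,-29,-10],[0.9,0.0,0.0],0],[[0,-29,-9],[0.9,0.0,0.0],0],[[0,-29,-9],[0.9,0.0,0.0],0],[[0,-29,-8],[0.9,0.0,0.0],0],[[0,-30,-8],[0.9,0.0,0.0],0],[[0,-29,-7],[0.9,0.0,0.0],0],[[0,-30,-7],[0.9,0.0,0.0],0],[[1,-29,-7],[0.9,0.0,0.0],0],[[0,-30,-6],[1.3,0.1,0.0],0]]
```

View pics/w21.png

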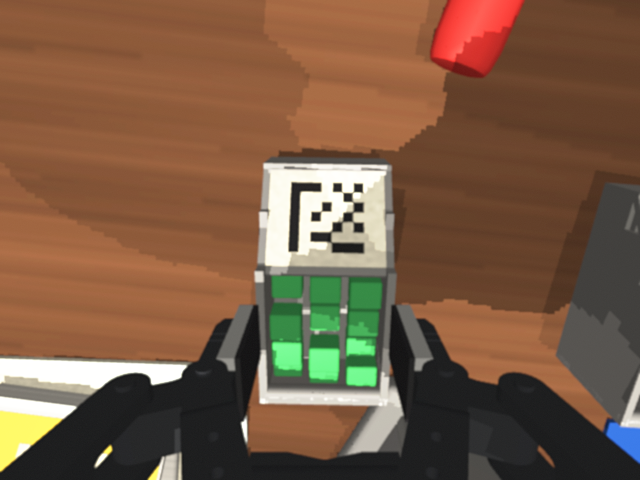

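send_rows --rows '[[[-20, 0, 0], [0, 0, 0], 0], [[-30, 0, 0], [0, 0, 0], 0], [[-30, 0, 0], [0, 0, 0], 0], [[-30, -15, -5], [0.8, 0, 0], 0], [[0, -30, -10], [0.9, 0, 0], 0], [[0, -30, -9], [0.9, 0, 0], 0], [[0, -30, -9], [0.9, 0, 0], 0], [[0, -30, -8], [0.9, 0, 0], 0], [[0, -30, -8], [0.9, 0, 0], 0], [[0, -30, -7], [1, 0, 0], 0], [[0, -30, -7], [1, 0, 0], 0], [[0, -25, -6], [1, 0, 0], 0]]'

```text
time_s: 34.35
tool_pos: [0.5464, -0.3303, 0.1298]
eef_rot: [0.023, 1.57, -0.024]
ft_force: [0.7, -0.6, -1.1]
finger_gap: 0.0479
```

send_rows --rows '[[[0, -10, -1], [0.3, 0, 0], 0], [[0, -5, 0], [0, 0, 0], 0], [[0, 0, 0], [0, 0, 0], 0]]'

```text
time_s: 34.65
tool_pos: [0.5456, -0.3435, 0.1295]
eef_rot: [0.026, 1.57, -0.027]
ft_force: [-0.2, 1.0, -1.0]
finger_gap: 0.048
```

```bash
python3 pl.py 1 1 .026 0 pics/w22.png
```

```text
[ 0.54560389 -0.34354297  0.12946968] 34.65 0.047960540600255765 [-0.2  1.  -1. ]
[ 0.54651261 -0.34333517  0.026     ]
n=4 d=103 a=0
[[[26,0,0],[-0.0,0.0,0.0],0.0],[[26,0,0],[-0.0,0.0,0.0],0.0],[[26,0,1],[-0.0,0.0,0.0],0.0],[[25,0,0],[-0.0,0.0,0.0],0.0]]
```

View pics/w22.png

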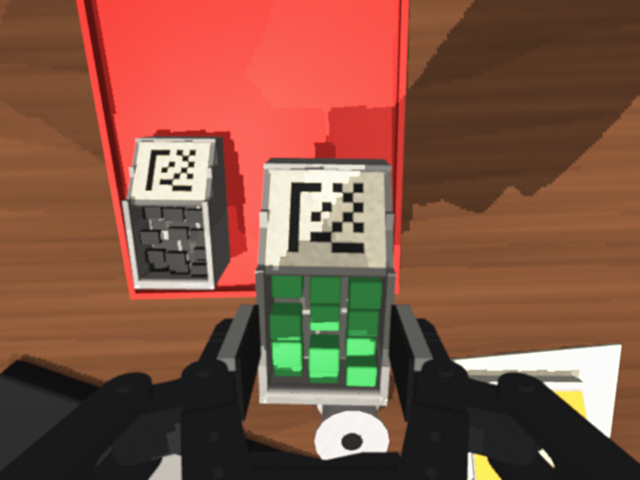

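send_rows --rows '[[[20, 0, -1], [0, 0, 0], 0], [[28, 0, -1], [0, 0, 0], 0], [[28, 0, -1], [0, 0, 0], 0], [[18, 0, 0], [0, 0, 0], 0], [[8, 0, 0], [0, 0, 0], 0], [[3, 0, 0], [0, 0, 0], 0], [[0, 0, 0], [0, 0, 0], 0], [[0, 0, 0], [0, 0, 0], 0]]'

```text
time_s: 35.5
tool_pos: [0.5431, -0.3436, 0.0254]
eef_rot: [0.025, 1.569, -0.027]
ft_force: [1.1, -0.6, -1.3]
finger_gap: 0.0474
```

send_rows --rows '[[[0, 0, 0], [0, 0, 0], 0.8], [[0, 0, 0], [0, 0, 0], 0.8], [[0, 0, 0], [0, 0, 0], 0.9], [[0, 0, 0], [0, 0, 0], 0.9], [[-15, 0, 0], [0, 0, 0], 0.9], [[-30, 0, 0], [0, 0, 0], 1], [[-30, 0, 0], [0, 0, 0], 1], [[-35, 0, 0], [0, 0, 0], 1], [[-10, 0, 0], [0, 0, 0], 1], [[0, 0, 0], [0, 0, 0], 1]]'

```text
time_s: 36.5
tool_pos: [0.543, -0.3442, 0.1457]
eef_rot: [0.025, 1.568, -0.028]
ft_force: [0.1, 0.3, -0.3]
finger_gap: 0.0856
```

```bash
python3 gr.py b .15 w23.png
```

```text
[ 0.54301276 -0.34417051  0.14574744] 36.5 0.0855514611098408 [-0.69  0.49  0.14  1.22 -0.   -0.66]
a [0.5426 0.1844 0.1971 2.6352]
b max() iterable argument is empty
c max() iterable argument is empty
d max() iterable argument is empty
[[986.0, 257.0], [908.0, 263.0], [879.0, 339.0], [952.0, 334.0]]
[0.59869097 0.07032487 0.15      ]
n=13 d=418 a=4
[[[0,32,3],[-0.3,0.0,0.0],1],[[-1,32,4],[-0.3,0.0,0.0],1],[[0,32,3],[-0.3,0.0,0.0],1],[[-1,32,4],[-0.3,0.0,0.0],1],[[0,32,4],[-0.3,0.0,0.0],1],[[0,32,4],[-0.3,0.0,0.0],1],[[-1,32,4],[-0.3,0.0,0.0],1],[[0,32,4],[-0.3,0.0,0.0],1],[[0,31,5],[-0.3,0.0,0.0],1],[[-1,32,4],[-0.3,0.0,0.0],1],[[0,32,5],[-0.3,0.0,0.0],1],[[-1,32,5],[-0.3,0.0,0.0],1],[[0,32,6],[-0.8,0.1,0.1],1]]
```

View pics/w23.png

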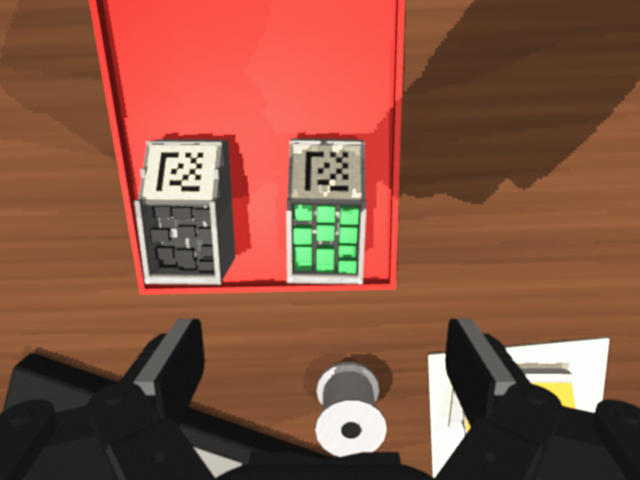

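View pics/top_w23.png

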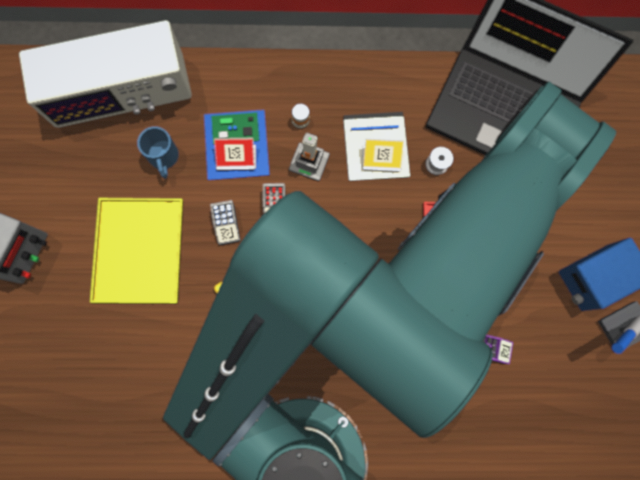

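send_rows --rows '[[[0, 22, 3], [-0.3, 0, 0], 1], [[-1, 32, 4], [-0.3, 0, 0], 1], [[0, 32, 3], [-0.3, 0, 0], 1], [[-1, 32, 4], [-0.3, 0, 0], 1], [[0, 32, 4], [-0.3, 0, 0], 1], [[0, 32, 4], [-0.3, 0, 0], 1], [[-1, 32, 4], [-0.3, 0, 0], 1], [[0, 32, 4], [-0.3, 0, 0], 1], [[0, 32, 4], [-0.3, 0, 0], 1], [[0, 32, 4], [-0.4, 0, 0], 1], [[0, 32, 5], [-0.5, 0, 0], 1], [[0, 32, 5], [-0.5, 0, 0], 1]]'

```text
time_s: 37.8
tool_pos: [0.5911, 0.0316, 0.1456]
eef_rot: [-0.03, 1.573, 0.03]
ft_force: [0.3, -1.4, 0.1]
finger_gap: 0.0854
```

send_rows --rows '[[[0, 30, 5], [0, 0, 0], 1], [[0, 11, 2], [0, 0, 0], 1], [[0, 0, 0], [0, 0, 0], 1], [[0, 0, 0], [0, 0, 0], 1]]'

```text
time_s: 38.2
tool_pos: [0.597, 0.0707, 0.1466]
eef_rot: [-0.03, 1.572, 0.029]
ft_force: [0.3, 0.1, -0.7]
finger_gap: 0.0853
```

```bash
python3 gr.py b .019 w24.png
```

```text
[0.59700292 0.07067781 0.14655226] 38.2 0.08533623921050383 [-0.02  0.42  0.02  1.18 -0.   -0.05]
a max() iterable argument is empty
b max() iterable argument is empty
c max() iterable argument is empty
d max() iterable argument is empty
[[362.0, 199.0], [284.0, 199.0], [287.0, 283.0], [360.0, 282.0]]
[0.59869097 0.07032487 0.019     ]
n=4 d=128 a=0
[[[32,0,0],[-0.1,-0.0,0.0],1],[[32,0,1],[-0.1,-0.0,0.0],1],[[32,0,0],[-0.1,-0.0,0.0],1],[[32,0,1],[-0.0,-0.1,0.0],1]]
```

View pics/w24.png

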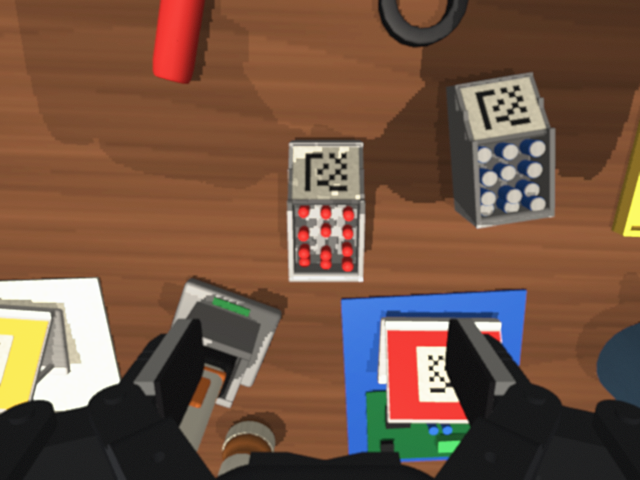

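send_rows --rows '[[[18, 0, 0], [0, 0, 0], 1], [[28, 0, 1], [0, 0, 0], 1], [[28, 0, 0], [0, 0, 0], 1], [[28, 0, 1], [0, 0, 0], 1], [[18, 0, 0], [0, 0, 0], 1], [[8, 0, 0], [0, 0, 0], 1], [[0, 0, 0], [0, 0, 0], 1], [[0, 0, 0], [0, 0, 0], 0], [[0, 0, 0], [0, 0, 0], 0], [[0, 0, 0], [0, 0, 0], 0], [[0, 0, 0], [0, 0, 0], 0], [[0, 0, 0], [0, 0, 0], 0]]'

```text
time_s: 39.5
tool_pos: [0.6, 0.0713, 0.0206]
eef_rot: [-0.03, 1.569, 0.029]
ft_force: [-1.7, -2.2, 9.6]
finger_gap: 0.0478
```

```bash
python3 lift.py -1 -1 pics/w25.png
```

```text
[0.59999426 0.07127158 0.02061707] 39.5 0.04782867297880888 [-1.7 -2.2  9.6]
[ 0.4234765  -0.43332471  0.13      ]
n=4 d=110 a=0
[[[-27,0,0],[0.0,0.0,0.0],0],[[-28,0,0],[0.0,0.0,0.0],0],[[-27,0,0],[0.0,0.0,0.0],0],[[-28,0,0],[0.0,0.0,0.0],0]]
n=17 d=535 a=4
[[[0,-29,-11],[0.2,0.0,0.0],0],[[0,-30,-12],[0.2,0.0,0.0],0],[[0,-29,-11],[0.2,0.0,0.0],0],[[0,-29,-11],[0.2,0.0,0.0],0],[[0,-30,-11],[0.2,0.0,0.0],0],[[0,-29,-11],[0.2,0.0,0.0],0],[[0,-30,-11],[0.2,0.0,0.0],0],[[0,-29,-11],[0.2,0.0,0.0],0],[[0,-30,-11],[0.2,0.0,0.0],0],[[0,-30,-10],[0.2,0.0,0.0],0],[[0,-29,-11],[0.2,0.0,0.0],0],[[0,-30,-10],[0.2,0.0,0.0],0],[[0,-30,-10],[0.2,0.0,0.0],0],[[1,-29,-10],[0.2,0.0,0.0],0],[[0,-30,-10],[0.2,0.0,0.0],0],[[0,-30,-10],[0.2,0.0,0.0],0],[[0,-30,-10],[0.8,0.1,0.0],0]]
```

View pics/w25.png

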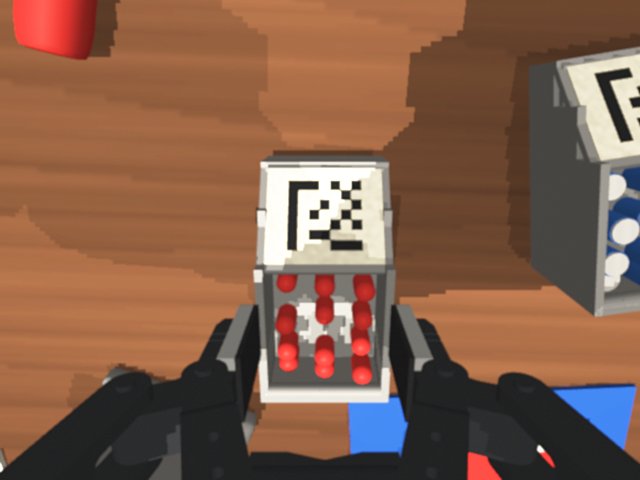

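send_rows --rows '[[[-20, 0, 0], [0, 0, 0], 0], [[-30, 0, 0], [0, 0, 0], 0], [[-30, 0, 0], [0, 0, 0], 0], [[-30, -10, -5], [0.2, 0, 0], 0], [[0, -30, -12], [0.2, 0, 0], 0], [[0, -30, -12], [0.2, 0, 0], 0], [[0, -30, -12], [0.2, 0, 0], 0], [[0, -30, -11], [0.3, 0, 0], 0], [[0, -30, -11], [0.2, 0, 0], 0], [[0, -30, -11], [0.2, 0, 0], 0], [[0, -30, -11], [0.2, 0, 0], 0], [[0, -30, -11], [0.2, 0, 0], 0]]'

```text
time_s: 40.75
tool_pos: [0.5082, -0.1817, 0.1299]
eef_rot: [-0.004, 1.57, 0.003]
ft_force: [0.5, -0.4, -1.9]
finger_gap: 0.0477
```

send_rows --rows '[[[0, -30, -11], [0.2, 0, 0], 0], [[0, -30, -11], [0.2, 0, 0], 0], [[0, -30, -10], [0.2, 0, 0], 0], [[0, -30, -10], [0.2, 0, 0], 0], [[0, -30, -10], [0.2, 0, 0], 0], [[0, -30, -10], [0.2, 0, 0], 0], [[0, -30, -10], [0.3, 0, 0], 0], [[0, -30, -10], [0.4, 0, 0], 0], [[0, -14, -3], [0.3, 0, 0], 0], [[0, 0, 0], [0, 0, 0], 0], [[0, 0, 0], [0, 0, 0], 0]]'

```text
time_s: 41.85
tool_pos: [0.4215, -0.4332, 0.1294]
eef_rot: [0.027, 1.57, -0.027]
ft_force: [-0.4, -0.2, -1.6]
finger_gap: 0.0478
```

```bash
python3 pl.py -1 -1 .024 0 pics/w26.png
```

```text
[ 0.42152761 -0.43315168  0.12944786] 41.85 0.04778705216782086 [-0.4 -0.2 -1.6]
[ 0.4234765  -0.43332471  0.024     ]
n=4 d=105 a=0
[[[26,0,0],[-0.0,0.0,-0.0],0.0],[[27,0,1],[-0.0,0.0,-0.0],0.0],[[26,0,0],[-0.0,0.0,-0.0],0.0],[[26,0,1],[-0.1,0.0,-0.0],0.0]]
```

View pics/w26.png

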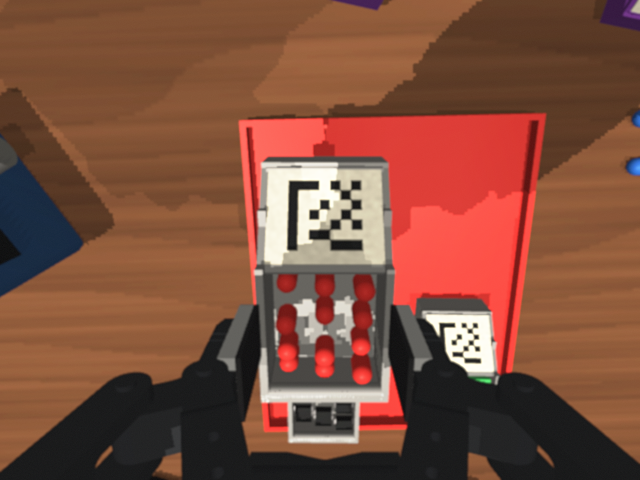

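send_rows --rows '[[[20, 0, 1], [0, 0, 0], 0], [[28, 0, 1], [0, 0, 0], 0], [[28, 0, 1], [0, 0, 0], 0], [[18, 0, 0], [0, 0, 0], 0], [[8, 0, 0], [0, 0, 0], 0], [[3, 0, 0], [0, 0, 0], 0], [[0, 0, 0], [0, 0, 0], 0], [[0, 0, 0], [0, 0, 0], 0]]'

```text
time_s: 42.7
tool_pos: [0.425, -0.434, 0.0254]
eef_rot: [0.025, 1.57, -0.027]
ft_force: [-0.5, -0.1, -1.1]
finger_gap: 0.0478
```

send_rows --rows '[[[0, 0, 0], [0, 0, 0], 0.8], [[0, 0, 0], [0, 0, 0], 0.8], [[0, 0, 0], [0, 0, 0], 0.9], [[0, 0, 0], [0, 0, 0], 0.9], [[-15, 0, 0], [0, 0, 0], 0.9], [[-30, 0, 0], [0, 0, 0], 1], [[-30, 0, 0], [0, 0, 0], 1], [[-35, 0, 0], [0, 0, 0], 1], [[-10, 0, 0], [0, 0, 0], 1], [[0, 0, 0], [0, 0, 0], 1]]'

```text
time_s: 43.7
tool_pos: [0.4248, -0.4346, 0.1457]
eef_rot: [0.025, 1.569, -0.029]
ft_force: [-0.1, 0.1, -0.5]
finger_gap: 0.0856
```

```bash
python3 gr.py a .15 w27.png
```

```text
[ 0.42483798 -0.4345635   0.14569073] 43.7 0.08558627335079183 [-0.93  0.43  0.03  1.18  0.   -0.9 ]
a [0.5428 0.1837 0.1733 2.8379]
b max() iterable argument is empty
c max() iterable argument is empty
d max() iterable argument is empty
[[1233.0, 340.0], [1154.0, 353.0], [1126.0, 418.0], [1199.0, 406.0]]
[0.5525191 0.1861935 0.15     ]
n=20 d=634 a=13
[[[0,31,5],[-0.6,0.0,0.0],1],[[-1,31,6],[-0.6,0.0,0.0],1],[[0,32,6],[-0.6,0.0,0.0],1],[[0,31,6],[-0.6,0.0,0.0],1],[[0,31,7],[-0.6,0.0,0.0],1],[[-1,30,7],[-0.6,0.0,0.0],1],[[0,31,7],[-0.6,0.0,0.0],1],[[0,31,8],[-0.6,0.0,0.0],1],[[0,31,8],[-0.6,0.0,0.0],1],[[-1,30,8],[-0.6,0.0,0.0],1],[[0,31,8],[-0.6,0.0,0.0],1],[[0,30,9],[-0.6,0.0,0.0],1],[[-1,31,9],[-0.6,0.0,0.0],1],[[0,30,10],[-0.6,0.0,0.0],1],[[0,30,10],[-0.6,0.0,0.0],1],[[0,30,10],[-0.6,0.0,0.0],1],[[-1,30,10],[-0.6,0.0,0.0],1],[[0,30,11],[-0.6,0.0,0.0],1],[[0,29,11],[-0.6,0.0,0.0],1],[[-1,30,12],[-1.5,0.1,0.2],1]]
```

View pics/w27.png

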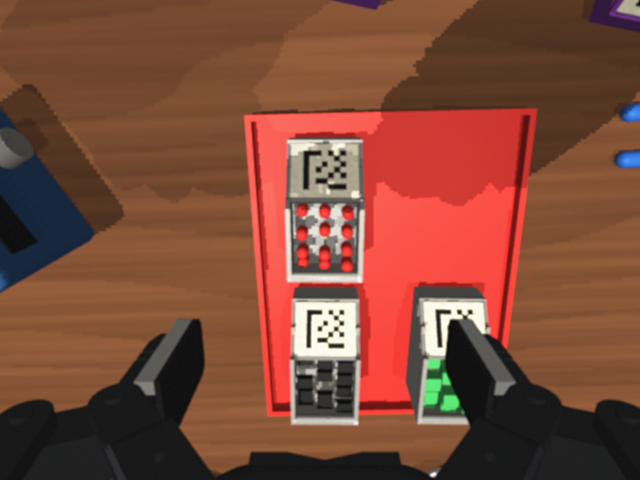

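View pics/top_w27.png

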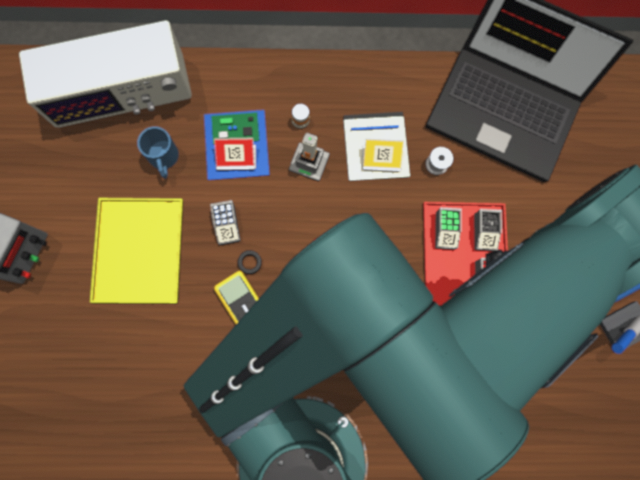

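send_rows --rows '[[[0, 20, 4], [-0.6, 0, 0], 1], [[0, 31, 6], [-0.6, 0, 0], 1], [[0, 32, 6], [-0.6, 0, 0], 1], [[0, 31, 6], [-0.6, 0, 0], 1], [[0, 31, 7], [-0.6, 0, 0], 1], [[0, 31, 7], [-0.6, 0, 0], 1], [[0, 31, 7], [-0.6, 0, 0], 1], [[0, 31, 8], [-0.6, 0, 0], 1], [[0, 31, 8], [-0.6, 0, 0], 1], [[0, 30, 8], [-0.6, 0, 0], 1], [[0, 31, 8], [-0.6, 0, 0], 1], [[0, 31, 9], [-0.6, 0, 0], 1]]'

```text
time_s: 45.0
tool_pos: [0.4983, -0.0685, 0.1432]
eef_rot: [-0.072, 1.571, 0.073]
ft_force: [-0.1, -1.4, -0.3]
finger_gap: 0.0854
```

send_rows --rows '[[[0, 31, 9], [-0.6, 0, 0], 1], [[0, 30, 10], [-0.6, 0, 0], 1], [[0, 30, 10], [-0.6, 0, 0], 1], [[0, 30, 10], [-0.6, 0, 0], 1], [[0, 30, 10], [-0.6, 0, 0], 1], [[0, 30, 11], [-0.6, 0, 0], 1], [[0, 30, 11], [-0.8, 0, 0], 1], [[0, 30, 12], [-0.8, 0, 0], 1], [[0, 11, 4], [-0.6, 0, 0], 1], [[0, 0, 0], [0, 0, 0], 1], [[0, 0, 0], [0, 0, 0], 1]]'

```text
time_s: 46.1
tool_pos: [0.5518, 0.1901, 0.1436]
eef_rot: [-0.152, 1.567, 0.151]
ft_force: [0.2, 0.2, -0.5]
finger_gap: 0.0853
```

```bash
python3 gr.py a .019 w28.png
```

```text
[0.55181469 0.19013991 0.14361262] 46.1 0.08528687241976998 [ 0.19  0.39 -0.03  1.15 -0.   -0.  ]
a max() iterable argument is empty
b max() iterable argument is empty
c max() iterable argument is empty
d max() iterable argument is empty
[[357.0, 197.0], [278.0, 197.0], [281.0, 282.0], [355.0, 282.0]]
[0.5525191 0.1861935 0.019    ]
n=4 d=125 a=0
[[[31,-1,0],[0.0,-0.0,0.0],1],[[31,-1,0],[0.0,-0.0,0.0],1],[[31,-1,0],[0.0,-0.0,0.0],1],[[32,-1,0],[0.1,-0.1,0.0],1]]
```

View pics/w28.png

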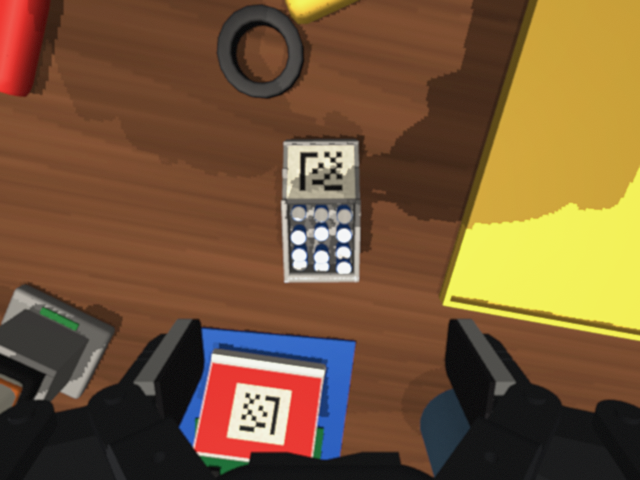

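send_rows --rows '[[[18, -1, 0], [0, 0, 0], 1], [[28, -1, 0], [0, 0, 0], 1], [[28, -1, 0], [0, 0, 0], 1], [[26, 0, 0], [0, 0, 0], 1], [[17, 0, 0], [0, 0, 0], 1], [[8, 0, 0], [0, 0, 0], 1], [[0, 0, 0], [0, 0, 0], 1], [[0, 0, 0], [0, 0, 0], 0], [[0, 0, 0], [0, 0, 0], 0], [[0, 0, 0], [0, 0, 0], 0], [[0, 0, 0], [0, 0, 0], 0], [[0, 0, 0], [0, 0, 0], 0]]'

```text
time_s: 47.4
tool_pos: [0.5538, 0.1877, 0.0205]
eef_rot: [-0.151, 1.564, 0.151]
ft_force: [-2.7, -0.7, 8.6]
finger_gap: 0.0481
```

```bash
python3 lift.py -1 1 pics/w29.png
```

```text
[0.55378014 0.18773941 0.02051146] 47.4 0.048105378667284995 [-2.7 -0.7  8.6]
[ 0.42657794 -0.33937589  0.13      ]
n=4 d=110 a=0
[[[-27,0,0],[0.0,0.0,0.0],0],[[-28,0,0],[0.0,0.0,0.0],0],[[-27,0,0],[0.0,0.0,0.0],0],[[-28,0,0],[0.0,0.0,0.0],0]]
n=17 d=542 a=13
[[[0,-29,-13],[0.8,0.0,0.0],0],[[0,-29,-13],[0.8,0.0,0.0],0],[[0,-30,-13],[0.8,0.0,0.0],0],[[0,-29,-12],[0.8,0.0,0.0],0],[[0,-30,-11],[0.8,0.0,0.0],0],[[0,-30,-12],[0.8,0.0,0.0],0],[[0,-30,-10],[0.8,0.0,0.0],0],[[0,-30,-11],[0.8,0.0,0.0],0],[[0,-30,-10],[0.8,0.0,0.0],0],[[0,-31,-9],[0.8,0.0,0.0],0],[[0,-30,-9],[0.8,0.0,0.0],0],[[0,-31,-9],[0.8,0.0,0.0],0],[[0,-31,-8],[0.8,0.0,0.0],0],[[0,-31,-8],[0.8,0.0,0.0],0],[[0,-31,-7],[0.8,0.0,0.0],0],[[0,-31,-7],[0.8,0.0,0.0],0],[[0,-31,-7],[0.1,0.1,-0.0],0]]
```

View pics/w29.png

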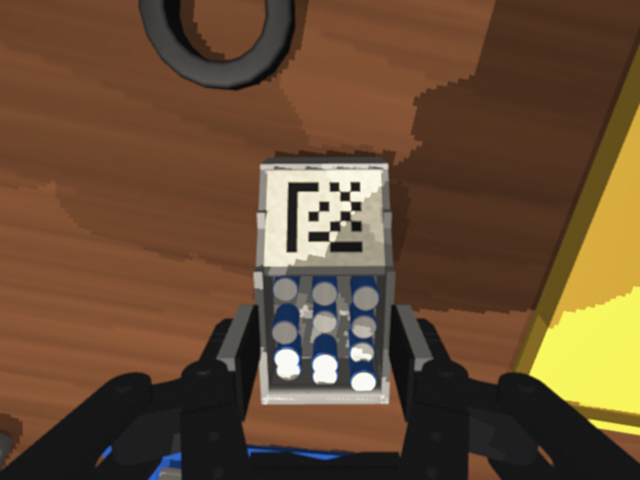

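send_rows --rows '[[[-20, 0, 0], [0, 0, 0], 0], [[-30, 0, 0], [0, 0, 0], 0], [[-30, 0, 0], [0, 0, 0], 0], [[-30, -10, -5], [0.8, 0, 0], 0], [[0, -30, -13], [0.8, 0, 0], 0], [[0, -30, -13], [0.8, 0, 0], 0], [[0, -30, -13], [0.8, 0, 0], 0], [[0, -30, -12], [0.8, 0, 0], 0], [[0, -30, -12], [0.8, 0, 0], 0], [[0, -30, -11], [0.8, 0, 0], 0], [[0, -30, -11], [0.8, 0, 0], 0], [[0, -30, -11], [0.8, 0, 0], 0]]'

```text
time_s: 48.65
tool_pos: [0.4858, -0.0749, 0.1298]
eef_rot: [-0.053, 1.569, 0.052]
ft_force: [0.7, -0.3, -2.1]
finger_gap: 0.0476
```

send_rows --rows '[[[0, -30, -10], [0.8, 0, 0], 0], [[0, -30, -9], [0.8, 0, 0], 0], [[0, -30, -9], [0.8, 0, 0], 0], [[0, -31, -8], [0.8, 0, 0], 0], [[0, -31, -8], [0.8, 0, 0], 0], [[0, -31, -8], [0.8, 0, 0], 0], [[0, -31, -7], [0.8, 0, 0], 0], [[0, -31, -6], [0.4, 0, 0], 0], [[0, -25, -1], [0, 0, 0], 0], [[0, 0, 0], [0, 0, 0], 0], [[0, 0, 0], [0, 0, 0], 0]]'

```text
time_s: 49.75
tool_pos: [0.4235, -0.3449, 0.1295]
eef_rot: [0.03, 1.57, -0.03]
ft_force: [-1.1, -0.1, -0.8]
finger_gap: 0.0479
```

```bash
python3 pl.py -1 1 .024 0 pics/w30.png
```

```text
[ 0.42346667 -0.34489655  0.12946859] 49.75 0.04787492332568396 [-1.1 -0.1 -0.8]
[ 0.42657794 -0.33937589  0.024     ]
n=4 d=106 a=0
[[[26,1,1],[-0.1,0.0,0.0],0.0],[[27,2,0],[-0.1,0.0,0.0],0.0],[[26,1,1],[-0.1,0.0,0.0],0.0],[[26,2,1],[-0.0,0.0,0.0],0.0]]
```

View pics/w30.png

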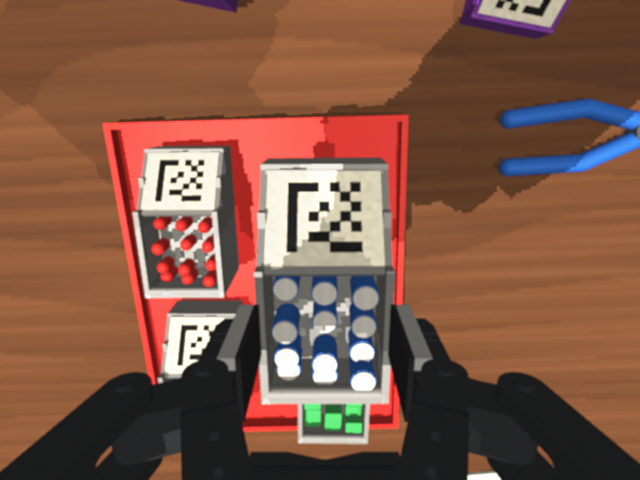

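send_rows --rows '[[[20, 2, 1], [0, 0, 0], 0], [[28, 2, 1], [0, 0, 0], 0], [[28, 1, 1], [0, 0, 0], 0], [[18, 0, 0], [0, 0, 0], 0], [[8, 0, 0], [0, 0, 0], 0], [[3, 0, 0], [0, 0, 0], 0], [[0, 0, 0], [0, 0, 0], 0], [[0, 0, 0], [0, 0, 0], 0]]'

```text
time_s: 50.6
tool_pos: [0.4273, -0.3402, 0.0253]
eef_rot: [0.028, 1.569, -0.03]
ft_force: [0.8, -0.5, -0.8]
finger_gap: 0.0478
```

send_rows --rows '[[[0, 0, 0], [0, 0, 0], 0.8], [[0, 0, 0], [0, 0, 0], 0.8], [[0, 0, 0], [0, 0, 0], 0.9], [[0, 0, 0], [0, 0, 0], 0.9], [[-15, 0, 0], [0, 0, 0], 0.9], [[-30, 0, 0], [0, 0, 0], 1], [[-30, 0, 0], [0, 0, 0], 1], [[-35, 0, 0], [0, 0, 0], 1], [[-30, 0, 0], [0, 0, 0], 1], [[-20, 0, 0], [0, 0, 0], 1], [[0, 0, 0], [0, 0, 0], 1]]'

```text
time_s: 51.7
tool_pos: [0.4276, -0.3409, 0.1869]
eef_rot: [0.027, 1.568, -0.032]
ft_force: [-0.5, -0.1, -0.8]
finger_gap: 0.0852
```

```bash
python3 - <<'E'
from station import env
from h import *
c=env.capture("wrist"); cv2.imwrite("pics/w31.png",c["image"])
o=env.get_obs(); plan(o,np.array([.42,.05,.22]),Rof(o),1,v=35)
E
```

```text
n=12 d=392 a=0
[[[-3,32,-2],[0.0,0.0,0.0],1],[[-3,33,-2],[0.0,0.0,0.0],1],[[-3,32,-1],[0.0,0.0,0.0],1],[[-3,33,-2],[0.0,0.0,0.0],1],[[-3,32,-2],[0.0,0.0,0.0],1],[[-3,33,-2],[0.0,0.0,0.0],1],[[-3,32,-2],[0.0,0.0,0.0],1],[[-3,33,-2],[0.0,0.0,0.0],1],[[-3,32,-1],[0.0,0.0,0.0],1],[[-3,33,-2],[0.0,0.0,0.0],1],[[-3,32,-2],[0.0,0.0,0.0],1],[[-2,33,-2],[0.0,0.0,0.0],1]]
```

View pics/w31.png

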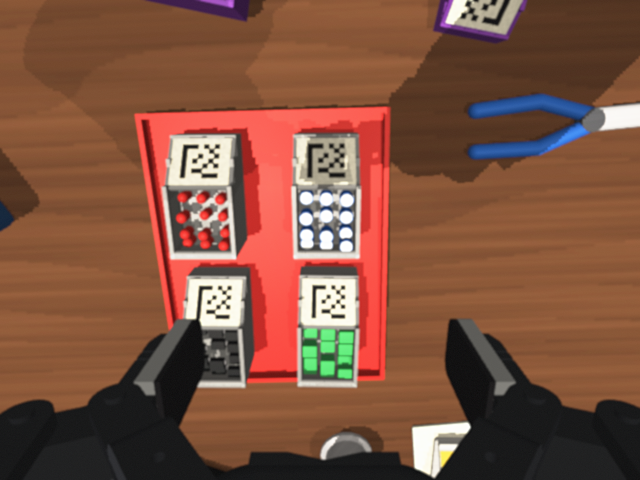

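send_rows --rows '[[[-3, 20, -2], [0, 0, 0], 1], [[-3, 32, -2], [0, 0, 0], 1], [[-3, 32, -2], [0, 0, 0], 1], [[-3, 32, -2], [0, 0, 0], 1], [[-3, 32, -2], [0, 0, 0], 1], [[-3, 32, -2], [0, 0, 0], 1], [[-3, 32, -2], [0, 0, 0], 1], [[-3, 32, -2], [0, 0, 0], 1], [[-3, 32, -2], [0, 0, 0], 1], [[-3, 32, -2], [0, 0, 0], 1], [[-3, 32, -2], [0, 0, 0], 1], [[-2, 32, -2], [0, 0, 0], 1]]'

```text
time_s: 52.95
tool_pos: [0.4155, 0.0344, 0.2185]
eef_rot: [0.03, 1.572, -0.03]
ft_force: [0.8, -0.5, -0.2]
finger_gap: 0.0853
```

send_rows --rows '[[[-3, 32, -2], [0, 0, 0], 1], [[-3, 32, -2], [0, 0, 0], 1], [[0, 32, -2], [0, 0, 0], 1], [[0, 32, -2], [0, 0, 0], 1], [[0, 32, -2], [0, 0, 0], 1], [[0, 20, -2], [0, 0, 0], 1], [[0, 0, 0], [0, 0, 0], 1], [[0, 0, 0], [0, 0, 0], 1], [[0, 0, 0], [0, 0, 0], 1], [[0, 0, 0], [0, 0, 0], 1]]'

```text
time_s: 53.95
tool_pos: [0.4114, 0.2123, 0.2251]
eef_rot: [0.03, 1.571, -0.031]
ft_force: [-0.2, -0.8, 0.3]
finger_gap: 0.0855
```

```bash
python3 - <<'E'
from station import env
from h import *
t=env.capture("top"); cv2.imwrite("pics/t9.png",t["image"])
s=env.capture("scene"); cv2.imwrite("pics/s9.png",s["image"])
o=env.get_obs(); print(o["tool_pos"],o["time_s"])
U={n:proj(t,place(np.array([[-.0265,0,.0375]]),*slot(*ij))[0])[0] for n,ij in dict(a=(-1,1),b=(-1,-1),c=(1,1),d=(1,-1)).items()}
for n,u in U.items():
    f=fitlabel(t,u,BIN,z0=.004); x,y,w=TRAY; d=np.array(f[:2])-[x,y]
    print(n,np.round(f,3),"tray frame",np.round([np.cos(w)*d[0]+np.sin(w)*d[1],-np.sin(w)*d[0]+np.cos(w)*d[1]],3))
E
```

```text
[0.41159112 0.21242248 0.22521888] 54.05
a [ 0.416 -0.34  -0.01   5.572] tray frame [-0.061  0.046]
b [ 0.413 -0.433  0.024  7.064] tray frame [-0.06  -0.047]
c [ 0.533 -0.343 -0.019  3.983] tray frame [0.056 0.047]
d [ 5.300e-01 -4.370e-01  4.000e-03  5.875e+00] tray frame [ 0.057 -0.047]
```

View pics/t9.png

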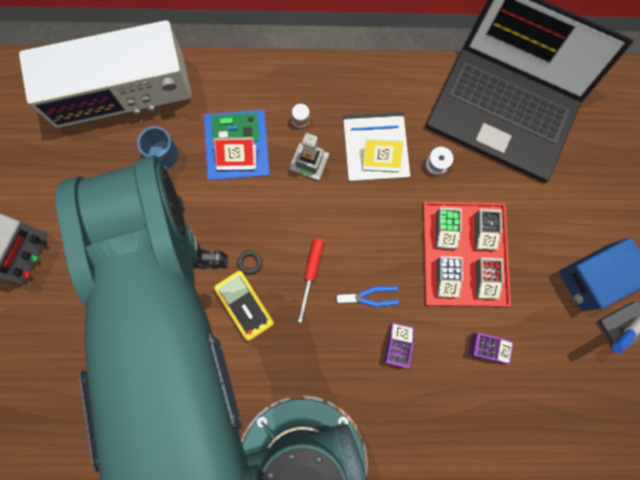

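View pics/s9.png

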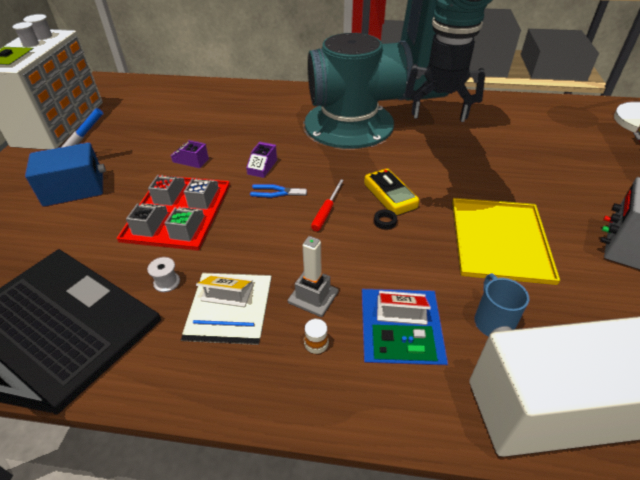

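```bash
python3 - <<'E'
import cv2,numpy as np
a=cv2.imread("pics/scene0.png")[225:315,280:345].astype(int);b=cv2.imread("pics/s9.png")[225:315,280:345].astype(int)
print(abs(a-b).mean(), (abs(a-b).max(2)>40).sum())
from station import env
env.finish_job()
E
```

```text
8.093618233618233 715
the job is handed in; nothing more can be done
```

The job is handed in at about 54 s of the 210 s limit; no verdict is reported.

**Scans:** The red card was the one on the blue mat. I scanned its label, then bins a, b, c and d from left to right. Each was held still for more than 2 s. The computed reading point was within about 2 mm of the label position found by camera each time, but the interface gives no confirmation that a scan registered.

**Scanner:** It is back upright in its cup, released at the same height it was gripped (within 1 mm).

**Bins:** The last top and wrist pictures show all four bins flat in the red tray, about 60 mm and 47 mm off its centre. The rest of the bench looks unmoved, and I saw no bin knocked aside.

**Checks that disagreed:**
- **Tray position:** the top and wrist cameras differed by about 5 mm. I used a middle value, with about 11 mm or more of clearance left to the tray walls.
- **Scanner before/after comparison:** comparing the start and end pictures around the scanner did show a difference. Bin c had stood right behind it, so this settles nothing; the scanner looks the same by eye.

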